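# Set the stop screw to the setting block

### The job

Fit the orange driver over the stop screw and turn the screw down with it (clockwise) until its sprung tip just drags on the steel setting block: about half of the red band pushed up into the barrel, neither hanging free nor clamped hard. Leave the setting block where it stands, and stand the driver upright, wholly on its blue mat again.

Things in the scene. Friction and masses are not known exactly. Their poses are not given: they have to be found in the camera images.
- screw_head (a point): Stop screw's head above the stand's arm: a dark round flange, 40 mm across, with an upright brass tab in its middle, 20 mm long, 5 mm thick, 14 mm high, rounded on top. This point: on the screw's axis, on the flange's upper face (foot of the tab), 125 to 129 mm above the table at the start. x runs along the tab, z up; it turns and sinks with the screw.
- screw (a joint): Angle of the stop screw in rad, growing as it is turned clockwise seen from above; range 0 to 4.2; 0.3 to 1.2 at the start. Every rad moves head, barrel and tip 3 mm down (fast thread). It stays where it is left; it turns with about 0.12 N m.
- tip_end (a point): Underside of the sprung tip below the screw, an 8 mm steel pin: it must come down on the setting block. At the start it hangs 2.4 to 5.1 mm above the block. It moves with the screw, and is pushed up in the barrel when it bears on the block.
- tip (a joint): How far the sprung tip is pushed up into its barrel, in m: 0 hanging free, 0.006 fully in (clamped hard). About 0.003, half of its red band hidden, is the right light drag. The spring gives 1 N at first and 1 N more per mm.
- block_mid (a point): Centre of the plain steel setting block, 40 x 30 x 40 mm high, 0.37 kg, standing loose on the stand's base plate centred under the tip (its top is 20 mm above this point). x along its 40 mm side, z up.
- driver_mid (a point): Half-way up the driver, which stands upright on its mat: 84 mm high, about 0.16 kg. Its orange square handle, 26 x 26 mm, reaches from 22 to 84 mm above its foot; sides parallel to x and y, a white line along x on top. Below it a steel socket, 40 (x) by 30 mm (y), 18 mm high. z up.
- driver_foot (a point): Centre of the driver's flat underside, 42 mm below driver_mid; same axes. A pocket opens here, 24 (x) by 9 mm (y), 18 mm deep, bevelled 2.5 mm: it fits over the screw's tab with 2 mm to spare on each side (0.2 rad of play each way). The driver then stands on the flange by itself.
- mat: Blue mat fixed to the table, 140 x 140 mm, 4 mm thick; origin at the centre of its underside.
- stand: Grey C-shaped stand fixed to the table; origin under the screw's axis, at table height, z up. Base plate 130 (x) by 190 mm (y), 12 mm thick, column on the +y side of the screw (towards the robot), arm along y 50 mm wide with its top 110 mm above the table. Nothing of it stands higher than the screw's tab.

How it is judged:
By the outcome, as a careful person would: the job done as asked, in the order asked, and still so for the second after the job is handed in, with the robot touching nothing.
It also fails if it takes over 58 s, if anything falls off the work surface, if the arm or the gripper's body presses on something with over 40 N, if the wrist force passes 120 N, or if a joint passes its speed limit or range.

### The arm

A 6-joint arm with a two-finger parallel gripper is mounted at the origin on the work surface. World frame = base frame: x ahead of the robot, y to its left, z up, the work surface at z = 0. Lengths are in m, angles in degrees, forces in N, time in s.
With the tool pointing down it reaches from about 0.375 to 0.9 m from the base axis. Payload 3.1 kg.
Tool frame: the origin (TCP) lies midway between the tips of the shut fingers; the grasp point (between the pads) lies 19 mm behind it; z points along the fingers, y is the direction in which the jaws open and shut (so a half turn about z gives the same grasp; the last joint's range is limited). The gripper opens to 87 mm and grips with 3 to 60 N. Pads are 19 mm wide; open, the fingers measure 117 mm over their backs; the gripper's body (75 mm by 190 mm) begins 51 mm behind the grasp point.
Start: joints at [-73.826, 30.224, 82.088, -0, 67.689, -10.227], TCP at [0.278, -0.56, 0.199] pointing down, gripper open.
Joint ranges: [-176.69, 176.69], [-43.24, 126.21], [12.49, 139.97], [-82, 262], [0, 151.66], [-163.58, 163.58]. Speed limits (degrees/s): [159.86, 159.86, 180, 180, 180, 180].

### API

Orientations are given as a 3x3 rotation matrix whose columns are the frame's x, y, z axes.
In Python, from rig import bot gives the robot as it stands.
- The arm moves only by the tool carry_out, never from a script. Its arguments are lists of equal length, an entry for each row: "grip": the gripper's target within -1 to 1 (fully open at 1, half-way at 0, shut at -1); "slide": the shift along the tool's x, y, z in mm, a list of three; "twist": the turn, a rotation vector about the tool's x, y, z in rad, a list of three. In form: {"grip": [grip, ...], "slide": [[dx, dy, dz], ...], "twist": [[wx, wy, wz], ...]}. A call has 1 to 12 rows; each row shifts and turns the pose as measured when the row begins, along the tool's axes as they then stand; what a row does not reach is not made up. A row lasts 1/10 s, in which the tool goes at most 50 mm and 8.59 degrees, less where a joint would pass 70% of its speed; a pose out of reach is approached as far as the arm can. A call is refused whole if a number of a shift passes 50 or a number of a turn 0.15, either way. A call with a gripper value outside its range is refused whole. The fingers move at their own pace and stop on an object; the grip force is fixed at half the most. Time passes only in rows, so rows that do not move let the fingers close. It gives the time, the measured TCP pose, the force and the opening at its end, in the units of the state.
- bot.read_state(): the state, without advancing time (a new reading comes with each control period).
- bot.capture(name): name is "scene" or "top"; returns a dict with "color" (480x640x3 uint8, red, green, blue), "depth" (480x640 float32, m along the optical axis (not along the pixel's ray), 0 where there is no reading), "fx", "fy", "cx", "cy" (pixels), "position" and "rotation" of the camera in the world. Camera axes: x right, y up, looking along -z (the intrinsics and any distortion apply to the point x, -y, -z); pixel columns grow to the right and rows downward; lengths in m; the calibration is good to about 2 mm. A picture is of the moment at which its call begins.
- bot.hand_in(): hands the job in, once; it reports no verdict.
The state is a dict: "time_s": time; "joint_positions": joint angles; "qvel": joint speeds; "tau": joint torques, N m; "position": TCP position; "tcp_rot": TCP orientation; "force": force on the tool from outside, world axes, zero at the start; "moment": the same for the moment, N m; "opening": opening from 0.0 (shut) to 1.0 (fully open).
Only numpy, scipy, OpenCV 4.12 (cv2) and the standard library are available. Lean on these libraries where they do the work, as an engineer would, in place of code of your own. Each camera call takes 0.05 s, during which the arm holds its last target.

## Working session

There is one attempt and no reset: what is moved stays moved. The work goes in short steps, Python scripts to look and compute and a tool call to move; the robot and the scene stay as the last step left them, time stands still between calls to the robot, and variables do not carry over. Pictures are saved under pics/ and viewed, and the job is handed in when it is done.

Besides the shell and the picture viewer there is one more tool, called after "Emit:" by a JSON object that holds its "method" and its "body", one argument or row to a line. carry_out: Moves the arm, as the interface text tells. Its arguments: {"type":"object","properties":{"grip":{"type":"array"},"slide":{"type":"array"},"twist":{"type":"array"}},"required":["grip","slide","twist"]}

```bash
mkdir -p pics
cat > h.py <<'E'
from rig import bot
import numpy as np, cv2
def cap(n,f):
    c=bot.capture(n); cv2.imwrite('pics/'+f,c['color'][:,:,::-1]); np.savez('pics/'+f[:-4]+'.npz',**c); return c
def pts(c):
    v,u=np.mgrid[0:480,0:640]; d=c['depth']
    p=np.stack([(u-c['cx'])/c['fx']*d,-(v-c['cy'])/c['fy']*d,-d],-1)
    return p@np.array(c['rotation']).T+np.array(c['position'])
def proj(c,P):
    q=(np.array(P)-c['position'])@np.array(c['rotation']); return c['cx']+c['fx']*q[...,0]/-q[...,2], c['cy']-c['fy']*q[...,1]/-q[...,2]
E
python3 - <<'E'
from h import *
for n in('scene','top'):
    c=cap(n,n+'0.png'); print(n,c['position'],np.round(c['rotation'],3).tolist(),c['fx'],c['cx'],[k for k in c])
s=bot.read_state(); print(s['time_s'],s['position'],s['tcp_rot'],s['opening'])
E
```

```text
scene [ 1.2409166  -0.14402104  0.68170783] [[0.179, -0.623, 0.761], [0.984, 0.108, -0.143], [0.007, 0.774, 0.633]] 614.4056793997261 316.6860137726695 ['color', 'depth', 'fx', 'fy', 'cx', 'cy', 'position', 'rotation']
top [ 0.37025731 -0.00646637  0.94055277] [[0.117, 0.97, -0.212], [-0.993, 0.116, -0.021], [0.004, 0.213, 0.977]] 500.26691104586104 321.98118456671574 ['color', 'depth', 'fx', 'fy', 'cx', 'cy', 'position', 'rotation']
0.1 [ 0.2777503  -0.55908266  0.19795214] [[ 8.95685430e-01  4.44687897e-01 -5.33056678e-04]
 [ 4.44688049e-01 -8.95683407e-01  1.94257261e-03]
 [ 3.86388507e-04 -1.97697792e-03 -9.99997971e-01]] 0.9977041586717799
```

View pics/scene0.png

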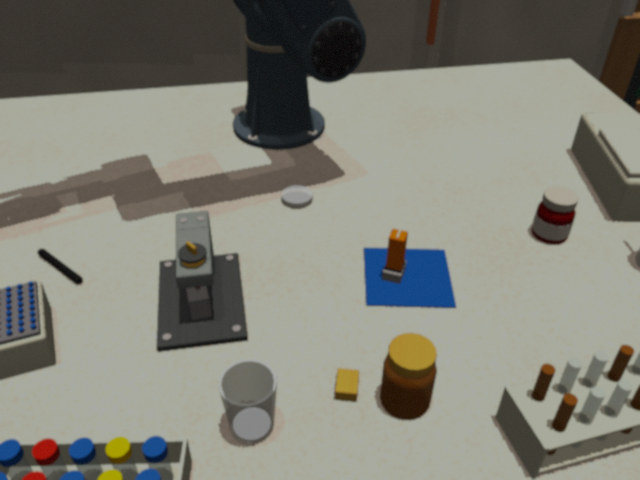

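View pics/top0.png

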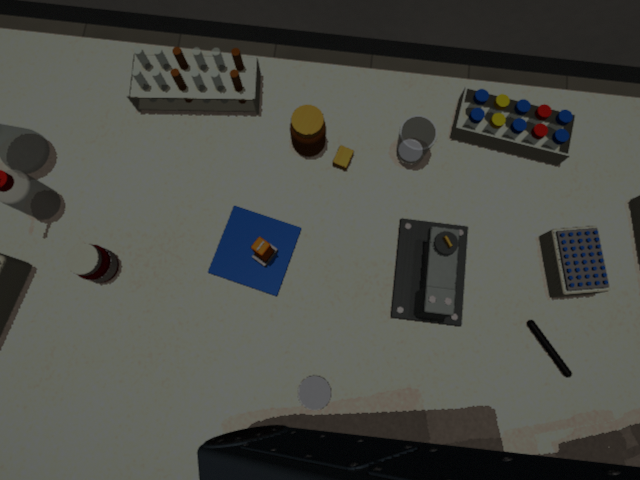

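The driver stands on the mat at scene (397,255) / top (262,248), and the screw head is at scene (192,255) / top (446,240). I'll zoom in and measure.

Run:
```python
from h import *
def L(n):
    return dict(np.load(f'pics/{n}0.npz'))
t=L('top'); s=L('scene')
Z=lambda c,x,y,w,h:cv2.resize(c['color'][y:y+h,x:x+w,::-1],(400,300),interpolation=cv2.INTER_CUBIC)
a=np.hstack([Z(t,230,215,80,60),Z(t,410,215,80,60)]); b=np.hstack([Z(s,350,215,80,60),Z(s,150,220,100,75)])
cv2.imwrite('pics/z0.png',cv2.convertScaleAbs(np.vstack([a,b]),alpha=1.8))
for c,n in((t,'top'),(s,'scene')):
    P=pts(c); hsv=cv2.cvtColor(c['color'],cv2.COLOR_RGB2HSV)
    v,u=np.mgrid[0:480,0:640]
    # driver top: near, z 0.08-0.095
    x0,x1,y0,y1=(230,300,215,285) if n=='top' else (370,425,220,290)
    m=(u>x0)&(u<x1)&(v>y0)&(v<y1)&(P[...,2]>.080)&(P[...,2]<.096)
    q=P[m]; print(n,'drv top',m.sum(),q.mean(0),cv2.minAreaRect((q[:,:2]*1000).astype(np.float32)))
    m=(u>x0)&(u<x1)&(v>y0)&(v<y1)&(P[...,2]>.015)&(P[...,2]<.03)
    q=P[m]; print(n,'socket',m.sum(),q.mean(0),cv2.minAreaRect((q[:,:2]*1000).astype(np.float32)))
    x0,x1,y0,y1=(425,470,215,270) if n=='top' else (165,225,225,290)
    w=(u>x0)&(u<x1)&(v>y0)&(v<y1)
    m=w&(P[...,2]>.119)&(P[...,2]<.132)
    q=P[m]; print(n,'flange',m.sum(),q.mean(0),np.median(q[:,2]),cv2.minAreaRect((q[:,:2]*1000).astype(np.float32)))
    m=w&(P[...,2]>.134)&(P[...,2]<.15)
    q=P[m]; print(n,'tab',m.sum(),q.mean(0),q[:,2].max(),cv2.minAreaRect((q[:,:2]*1000).astype(np.float32)))
    m=(hsv[...,0]>105)&(hsv[...,0]<125)&(hsv[...,1]>180)&(abs(P[...,2]-.004)<.01)&(abs(P[...,0]-.45)<.25)
    x0,x1,y0,y1=(200,310,200,300) if n=='top' else (350,470,240,310)
    m&=(u>x0)&(u<x1)&(v>y0)&(v<y1)
    q=P[m]; print(n,'mat',m.sum(),q.mean(0),cv2.minAreaRect((q[:,:2]*1000).astype(np.float32)))
```

```text
top drv top 226 [0.53003805 0.11789562 0.08801355] ((530.8158569335938, 118.68854522705078), (26.812274932861328, 25.9114990234375), 59.835731506347656)
top socket 132 [0.52297115 0.11629083 0.02299541] ((530.5570678710938, 118.54946899414062), (29.80320930480957, 40.051090240478516), 59.4449348449707)
top flange 388 [ 0.56447529 -0.19302225  0.12656536] 0.126580577660994 ((565.1566162109375, -193.45162963867188), (39.70222854614258, 38.62897491455078), 77.85696411132812)
top tab 47 [ 0.56479868 -0.1930234   0.13918243] 0.1437830298656303 ((565.143798828125, -193.5579071044922), (19.494733810424805, 5.175761699676514), 33.13285827636719)
top mat 4528 [0.53701337 0.14062817 0.00437313] ((538.4305419921875, 139.12997436523438), (137.8390350341797, 137.71621704101562), 77.9697265625)
scene drv top 239 [0.53519499 0.11536703 0.08752476] ((531.792236328125, 116.83231353759766), (26.0555419921875, 28.780807495117188), 59.5291748046875)
scene socket 218 [0.54405767 0.11203264 0.02292536] ((531.7064208984375, 116.57637023925781), (30.53394317626953, 43.15214538574219), 61.05589294433594)
scene flange 401 [ 0.57050544 -0.19516008  0.12688921] 0.1269818642898658 ((567.0139770507812, -195.095947265625), (37.57660675048828, 40.291961669921875), 86.80992126464844)
scene tab 64 [ 0.56837251 -0.19501258  0.13903507] 0.14257448412708862 ((566.6474609375, -195.4198455810547), (21.97954559326172, 5.663479804992676), 34.260040283203125)
scene mat 3811 [0.54962999 0.13919193 0.00516304] ((540.4628295898438, 137.8608856201172), (134.6663360595703, 135.72280883789062), 77.85182189941406)
```

View pics/z0.png

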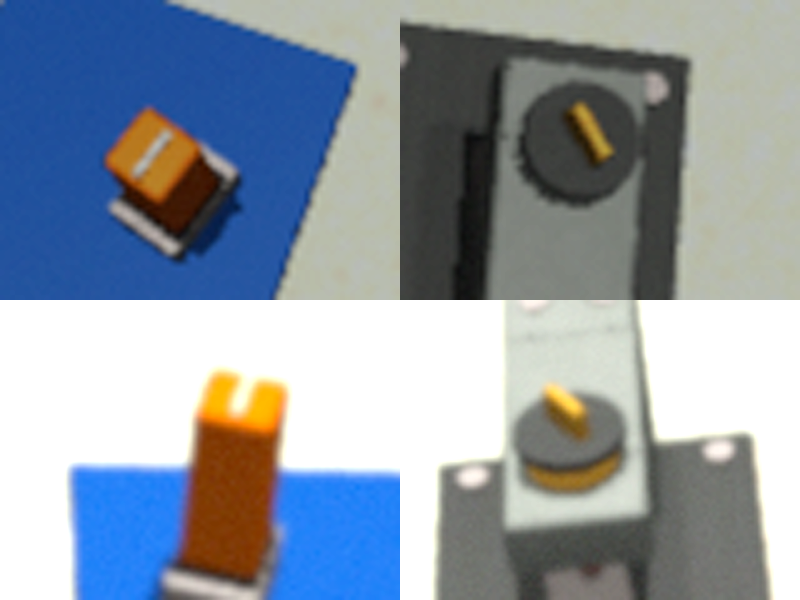

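Run:
```python
from h import *
s=dict(np.load('pics/scene0.npz'))
x,y,w,h=180,270,40,60
cv2.imwrite('pics/z1.png',cv2.resize(cv2.convertScaleAbs(s['color'][y:y+h,x:x+w,::-1],alpha=2),(400,600),interpolation=cv2.INTER_NEAREST))
print(s['color'][280:300,194:208].tolist() and '')
for r in range(278,302): print(r,[tuple(int(k) for k in s['color'][r,c]) for c in range(196,207)])
P=pts(s)
for r in range(278,318,2): print(r,np.round(P[r,200]*1000,1), np.round(P[r,203]*1000,1))
```

```text
278 [(41, 45, 43), (41, 43, 41), (42, 45, 43), (44, 46, 43), (40, 44, 41), (42, 44, 41), (38, 42, 40), (42, 43, 42), (42, 43, 42), (42, 46, 41), (43, 46, 43)]
279 [(40, 41, 38), (42, 43, 41), (40, 43, 39), (41, 42, 39), (40, 42, 39), (39, 42, 39), (41, 43, 40), (39, 42, 39), (39, 42, 39), (43, 45, 42), (40, 42, 40)]
280 [(41, 44, 38), (40, 42, 38), (43, 44, 42), (42, 43, 41), (41, 43, 40), (40, 42, 41), (39, 40, 37), (41, 41, 39), (41, 42, 40), (39, 39, 35), (37, 39, 37)]
281 [(41, 42, 39), (37, 40, 37), (41, 42, 40), (41, 42, 43), (40, 42, 39), (38, 41, 38), (39, 40, 38), (38, 40, 36), (41, 42, 40), (41, 42, 39), (40, 40, 39)]
282 [(39, 41, 39), (40, 41, 40), (38, 39, 35), (41, 38, 37), (40, 41, 40), (40, 41, 38), (41, 42, 40), (39, 40, 38), (40, 42, 40), (39, 39, 36), (38, 40, 39)]
283 [(38, 41, 38), (40, 39, 37), (37, 39, 37), (39, 42, 38), (38, 37, 36), (43, 43, 40), (40, 41, 39), (38, 41, 37), (37, 38, 36), (37, 37, 36), (38, 40, 37)]
284 [(39, 41, 36), (39, 38, 37), (39, 41, 40), (37, 39, 36), (40, 39, 38), (40, 40, 37), (42, 43, 41), (42, 43, 38), (40, 42, 39), (37, 39, 36), (
[... 3015 characters left out ...]

290 [ 567.9 -191.7   53.3] [ 568.7 -187.4   53.4]
292 [ 572.4 -191.9   53.5] [ 574.2 -187.5   54.6]
294 [ 577.8 -191.9   54.7] [ 575.4 -187.8   51.7]
296 [ 580.8 -192.1   53.5] [ 581.9 -187.8   53.9]
298 [ 585.2 -192.3   53.7] [ 585.8 -188.    53.7]
300 [ 585.3 -192.7   49.9] [ 585.3 -188.5   49.1]
302 [ 584.7 -193.2   45.3] [ 587.4 -188.8   47.2]
304 [ 585.8 -193.6   42.3] [ 586.5 -189.3   42.3]
306 [ 585.8 -194.    38.3] [ 585.4 -189.8   37.2]
308 [ 585.5 -194.5   33.9] [ 586.6 -190.1   34.3]
310 [ 584.8 -195.    29.2] [ 586.3 -190.6   29.9]
312 [ 586.5 -195.3   26.7] [ 584.5 -191.2   24. ]
314 [ 587.6 -195.7   23.7] [ 585.5 -191.6   20.9]
316 [ 586.8 -196.2   18.7] [ 586.3 -192.    17.5]
```

View pics/z1.png

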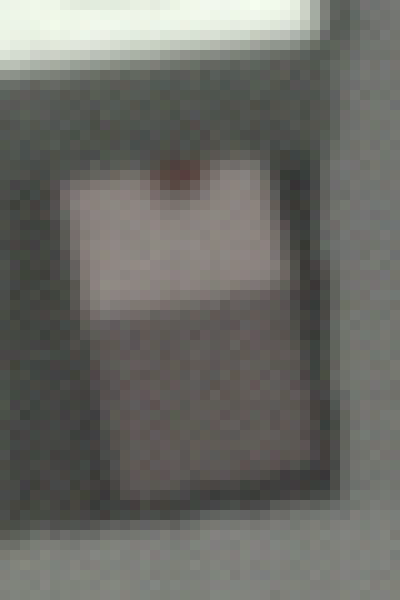

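Emit:
{"method": "carry_out", "body": {
  "grip": [1,1,1,1,1,1,1,1,1,1,1,1],
  "slide": [
    [0,0,0],
    [0,0,0],
    [0,0,0],
    [0,0,0],
    [44,-8,0],
    [44,-8,0],
    [44,-8,0],
    [44,-8,0],
    [44,-8,0],
    [44,-8,0],
    [44,-8,0],
    [44,-8,0]
  ],
  "twist": [
    [0,0,-0.144],
    [0,0,-0.144],
    [0,0,-0.144],
    [0,0,-0.144],
    [0,0,0],
    [0,0,0],
    [0,0,0],
    [0,0,0],
    [0,0,0],
    [0,0,0],
    [0,0,0],
    [0,0,0]
  ]
}}

```text
time_s: 1.3
position: [0.3946, -0.2133, 0.1935]
tcp_rot: [[0.498, 0.867, -0.003], [0.867, -0.498, 0.007], [0.004, -0.006, -1.0]]
force: [0.3, -0.9, 0.4]
opening: 0.997
```

```bash
cat >> h.py <<'E'
from scipy.spatial.transform import Rotation as Ro
def plan(x,y,z,yaw):
    s=bot.read_state(); R=np.array(s['tcp_rot']); p=np.array(s['position'])*1000
    a=np.radians(yaw); T=np.array([[np.cos(a),np.sin(a),0],[np.sin(a),-np.cos(a),0],[0,0,-1]])
    d=np.array([x,y,z])-p
    print('t',round(s['time_s'],2),'p',np.round(p,1),'yaw',round(np.degrees(np.arctan2(R[1,0],R[0,0])),2),'tilt',np.round(R[:2,2],4),'j',np.round(s['joint_positions'],0),'F',np.round(s['force'],1),'M',np.round(s['moment'],2),'open',round(s['opening'],3))
    print('slide(now axes)',np.round(R.T@d,1),'slide(target axes)',np.round(T.T@d,1),'twist',np.round(Ro.from_matrix(R.T@T).as_rotvec(),3))
E
python3 -c "
from h import *
plan(531.2,117.8,198,59.4)"
```

```text
t 1.3 p [ 394.6 -213.3  193.5] yaw 60.13 tilt [-0.0029  0.0066] j [-43.  17. 107.   0.  57. -13.] F [ 0.3 -0.9  0.4] M [-0.02 -0.1   0.02] open 0.997
slide(now axes) [355.1 -46.4  -2.7] slide(target axes) [354.5 -50.9  -4.5] twist [-0.006 -0.004  0.013]
```

Emit:
{"method": "carry_out", "body": {
  "grip": [1,1,1,1,1,1,1,1,1,1],
  "slide": [
    [44,-6,0],
    [44,-6,0],
    [44,-6,0],
    [44,-6,0],
    [44,-6,0],
    [44,-6,0],
    [44,-6,0],
    [44,-6,0],
    [0,0,0],
    [0,0,0]
  ],
  "twist": [
    [-0.006,-0.004,0.013],
    [0,0,0],
    [0,0,0],
    [0,0,0],
    [0,0,0],
    [0,0,0],
    [0,0,0],
    [0,0,0],
    [0,0,0],
    [0,0,0]
  ]
}}

```text
time_s: 2.3
position: [0.5346, 0.1352, 0.1917]
tcp_rot: [[0.503, 0.864, -0.002], [0.864, -0.503, 0.001], [0.0, -0.002, -1.0]]
force: [-1.0, -0.4, 0.4]
opening: 1.0
```

```bash
python3 -c "
from h import *
plan(531.2,117.8,46,59.4)"
```

```text
t 2.3 p [534.6 135.2 191.7] yaw 59.79 tilt [-0.0018  0.0014] j [ 3. 25. 93.  0. 62. 33.] F [-1.  -0.4  0.4] M [-0.1  -0.04 -0.01] open 1.0
slide(now axes) [-16.8   6.2 145.7] slide(target axes) [-16.7   6.  145.7] twist [-0.002 -0.     0.007]
```

Emit:
{"method": "carry_out", "body": {
  "grip": [1,1,1,1],
  "slide": [
    [-16.7,6,25],
    [0,0,30],
    [0,0,30],
    [0,0,0]
  ],
  "twist": [
    [-0.002,0,0.007],
    [0,0,0],
    [0,0,0],
    [0,0,0]
  ]
}}

```text
time_s: 2.7
position: [0.5306, 0.1137, 0.1054]
tcp_rot: [[0.512, 0.859, 0.001], [0.859, -0.512, -0.001], [0.0, 0.001, -1.0]]
force: [-1.2, -0.2, 0.7]
opening: 1.0
```

```bash
python3 -c "
from h import *
plan(531.2,117.8,46,59.4)
s=cap('scene','s1.png');t=cap('top','t1.png')
Z=lambda c,x,y,w,h:cv2.resize(c['color'][y:y+h,x:x+w,::-1],(400,400),interpolation=cv2.INTER_CUBIC)
cv2.imwrite('pics/z2.png',cv2.convertScaleAbs(np.hstack([Z(s,340,170,120,120),Z(t,200,190,120,120)]),alpha=1.7))
"
```

```text
t 2.7 p [530.6 113.7 105.4] yaw 59.21 tilt [ 0.0013 -0.0006] j [ 0. 31. 99. -0. 49. 31.] F [-1.2 -0.2  0.7] M [ 0.01 -0.   -0.06] open 1.0
slide(now axes) [ 3.8 -1.7 59.4] slide(target axes) [ 3.8 -1.6 59.4] twist [ 0.001 -0.    -0.003]
```

View pics/z2.png

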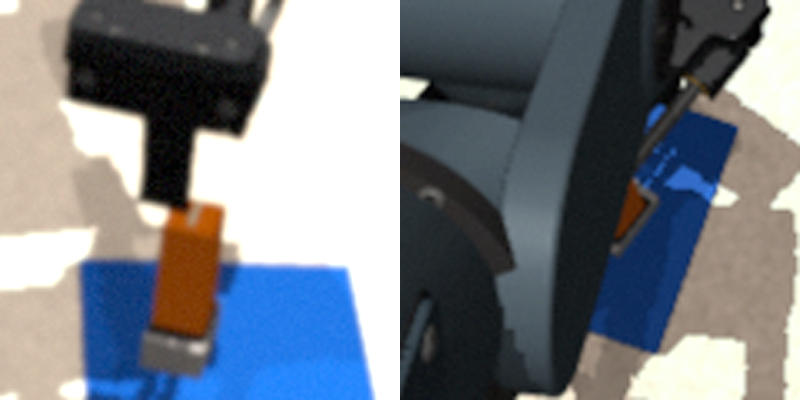

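The finger at scene (375,220) hangs in line with the handle top at (398,232), with jaws straddling it. I'll correct the small offset and go down.

Emit:
{"method": "carry_out", "body": {
  "grip": [1,1,1,1,1],
  "slide": [
    [3.8,-1.6,10],
    [0,0,0],
    [0,0,25],
    [0,0,24],
    [0,0,0]
  ],
  "twist": [
    [0.001,0,-0.003],
    [0,0,0],
    [0,0,0],
    [0,0,0],
    [0,0,0]
  ]
}}

```text
time_s: 3.3
position: [0.5418, 0.1182, 0.055]
tcp_rot: [[0.509, 0.86, 0.024], [0.86, -0.509, 0.0], [0.013, 0.02, -1.0]]
force: [-0.1, 0.4, 0.1]
opening: 1.001
```

```bash
python3 -c "
from h import *
plan(531.2,117.8,46,59.4)"
```

```text
t 3.3 p [541.8 118.2  55. ] yaw 59.38 tilt [0.024  0.0005] j [  1.  36. 100.   0.  42.  31.] F [-0.1  0.4  0.1] M [-0.05 -0.02 -0.01] open 1.001
slide(now axes) [-5.8 -9.1  8.7] slide(target axes) [-5.7 -9.   9. ] twist [ 0.02  -0.013 -0.   ]
```

Emit:
{"method": "carry_out", "body": {
  "grip": [1,1],
  "slide": [
    [0,0,0],
    [0,0,0]
  ],
  "twist": [
    [0,0,0],
    [0,0,0]
  ]
}}

```text
time_s: 3.5
position: [0.5432, 0.1184, 0.057]
tcp_rot: [[0.509, 0.86, 0.027], [0.861, -0.509, 0.0], [0.014, 0.023, -1.0]]
force: [0.9, -0.3, 0.1]
opening: 0.996
```

```bash
python3 -c "
from h import *
plan(531.2,117.8,46,59.4); print(bot.read_state()['qvel'])"
```

```text
t 3.5 p [543.2 118.4  57. ] yaw 59.41 tilt [0.0269 0.0005] j [  1.  36. 100.   0.  42.  31.] F [ 0.9 -0.3  0.1] M [-0.03 -0.05 -0.02] open 0.996
slide(now axes) [ -6.8 -10.3  10.7] slide(target axes) [ -6.6 -10.   11. ] twist [ 0.023 -0.014  0.   ]
[ 0.05862709 -1.01218354 -0.86124074 -0.03175867  0.38646339 -0.02757694]
```

Emit:
{"method": "carry_out", "body": {
  "grip": [1,1,1],
  "slide": [
    [-6.6,-10,4],
    [0,0,0],
    [0,0,0]
  ],
  "twist": [
    [0.023,-0.014,0],
    [0,0,0],
    [0,0,0]
  ]
}}

```text
time_s: 3.8
position: [0.532, 0.118, 0.0551]
tcp_rot: [[0.509, 0.861, 0.003], [0.861, -0.509, 0.0], [0.001, 0.002, -1.0]]
force: [-0.3, 1.0, -1.4]
opening: 0.998
```

```bash
python3 -c "
from h import *
plan(531.2,117.8,46,59.4); print(bot.read_state()['qvel'])"
```

```text
t 3.8 p [532.  118.   55.1] yaw 59.42 tilt [0.0026 0.0002] j [  1.  36. 101.   0.  43.  31.] F [-0.3  1.  -1.4] M [-0.07 -0.1   0.01] open 0.998
slide(now axes) [-0.6 -0.6  9.1] slide(target axes) [-0.6 -0.6  9.1] twist [ 0.002 -0.001  0.   ]
[-0.05838934 -0.34226797  0.83038237 -0.02394874  1.01997677 -0.01479637]
```

Emit:
{"method": "carry_out", "body": {
  "grip": [1,1,-1,-1,-1,-1,-1,-1,-1,-1],
  "slide": [
    [-0.6,-0.6,5],
    [0,0,3],
    [0,0,0],
    [0,0,0],
    [0,0,0],
    [0,0,0],
    [0,0,0],
    [0,0,0],
    [0,0,0],
    [0,0,0]
  ],
  "twist": [
    [0.002,-0.001,0],
    [0,0,0],
    [0,0,0],
    [0,0,0],
    [0,0,0],
    [0,0,0],
    [0,0,0],
    [0,0,0],
    [0,0,0],
    [0,0,0]
  ]
}}

```text
time_s: 4.8
position: [0.5316, 0.1177, 0.0468]
tcp_rot: [[0.509, 0.861, 0.001], [0.861, -0.509, 0.0], [0.001, 0.001, -1.0]]
force: [-0.2, -0.1, 0.3]
opening: 0.355
```

```bash
python3 -c "
from h import *
plan(531.2,117.8,46,59.4); print(bot.read_state()['qvel'])"
```

```text
t 4.8 p [531.6 117.7  46.8] yaw 59.42 tilt [0.0011 0.0004] j [  1.  37. 101.   0.  42.  31.] F [-0.2 -0.1  0.3] M [ 0.03 -0.03  0.01] open 0.355
slide(now axes) [-0.1 -0.4  0.8] slide(target axes) [-0.1 -0.4  0.8] twist [ 0.001 -0.001  0.   ]
[ 0.02349272 -0.0434116   0.0731365  -0.0362987  -0.02788992 -0.0479294 ]
```

Emit:
{"method": "carry_out", "body": {
  "grip": [-1,-1,-1,-1,-1,-1,-1,-1,-1,-1,-1,-1],
  "slide": [
    [0,0,0],
    [0,0,0],
    [0,0,-10],
    [0,0,-20],
    [0,0,-30],
    [0,0,-30],
    [0,0,-30],
    [0,0,-30],
    [0,0,-20],
    [0,0,-10],
    [0,0,0],
    [0,0,0]
  ],
  "twist": [
    [0,0,0],
    [0,0,0],
    [0,0,0],
    [0,0,0],
    [0,0,0],
    [0,0,0],
    [0,0,0],
    [0,0,0],
    [0,0,0],
    [0,0,0],
    [0,0,0],
    [0,0,0]
  ]
}}

```text
time_s: 6.0
position: [0.5282, 0.1176, 0.2359]
tcp_rot: [[0.509, 0.861, -0.004], [0.861, -0.509, 0.0], [-0.002, -0.004, -1.0]]
force: [-0.6, 1.3, -1.9]
opening: 0.296
```

```bash
python3 -c "
from h import *
plan(566,-194.3,220,123.2)
s=cap('scene','s2.png')
cv2.imwrite('pics/z3.png',cv2.convertScaleAbs(cv2.resize(s['color'][80:320,260:500,::-1],(600,600)),alpha=1.5))
"
```

```text
t 6.0 p [528.2 117.6 235.9] yaw 59.42 tilt [-0.004   0.0003] j [ 1. 21. 91.  0. 67. 31.] F [-0.6  1.3 -1.9] M [-0.03 -0.06 -0.02] open 0.296
slide(now axes) [-249.3  191.3   15.6] slide(target axes) [-281.7 -139.1   15.9] twist [-0.004 -0.    -1.113]
```

View pics/z3.png

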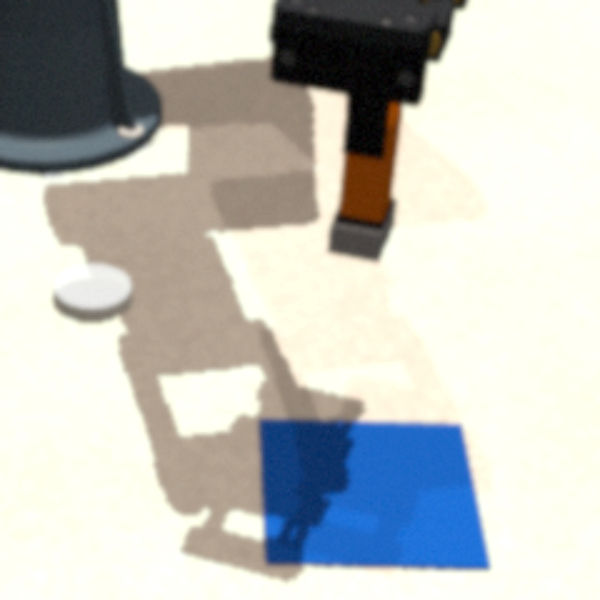

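The driver is held upright at scene (408,165), socket clear of the table. Next I turn to the tab's yaw and carry it over.

Emit:
{"method": "carry_out", "body": {
  "grip": [-1,-1,-1,-1,-1,-1,-1,-1,-1,-1],
  "slide": [
    [0,0,0],
    [0,0,0],
    [0,0,0],
    [0,0,0],
    [0,0,0],
    [0,0,0],
    [0,0,0],
    [0,0,0],
    [0,0,0],
    [0,0,0]
  ],
  "twist": [
    [0,0,-0.139],
    [0,0,-0.139],
    [0,0,-0.139],
    [0,0,-0.139],
    [0,0,-0.139],
    [0,0,-0.139],
    [0,0,-0.139],
    [0,0,-0.139],
    [0,0,0],
    [0,0,0]
  ]
}}

```text
time_s: 7.05
position: [0.518, 0.1171, 0.2193]
tcp_rot: [[-0.58, 0.813, -0.039], [0.814, 0.581, -0.0], [0.022, -0.032, -0.999]]
force: [-0.2, 0.1, -1.0]
opening: 0.296
```

Emit:
{"method": "carry_out", "body": {
  "grip": [-1,-1,-1,-1,-1,-1,-1,-1,-1,-1,-1],
  "slide": [
    [-15,-7,0],
    [-30,-15,0],
    [-35,-17,0],
    [-35,-17,0],
    [-35,-17,0],
    [-35,-17,0],
    [-35,-17,0],
    [-30,-15,0],
    [-20,-10,0],
    [0,0,0],
    [0,0,0]
  ],
  "twist": [
    [0,0,0],
    [0,0,0],
    [0,0,0],
    [0,0,0],
    [0,0,0],
    [0,0,0],
    [0,0,0],
    [0,0,0],
    [0,0,0],
    [0,0,0],
    [0,0,0]
  ]
}}

```text
time_s: 8.15
position: [0.5634, -0.1898, 0.2092]
tcp_rot: [[-0.558, 0.828, -0.049], [0.829, 0.559, 0.005], [0.031, -0.038, -0.999]]
force: [-0.0, 1.1, -1.5]
opening: 0.298
```

```bash
python3 -c "
from h import *
plan(566,-194.3,220,123.2)
"
```

```text
t 8.15 p [ 563.4 -189.8  209.2] yaw 123.96 tilt [-0.0488  0.0046] j [-29.  28.  84.  -1.  70. -62.] F [-0.   1.1 -1.5] M [-0.02 -0.12 -0.02] open 0.298
slide(now axes) [ -4.9  -0.8 -10.9] slide(target axes) [ -5.2  -0.3 -10.8] twist [-0.038 -0.031  0.014]
```

Emit:
{"method": "carry_out", "body": {
  "grip": [-1,-1,-1],
  "slide": [
    [-5.2,-0.3,-11],
    [0,0,0],
    [0,0,0]
  ],
  "twist": [
    [-0.038,-0.031,0.012],
    [0,0,0],
    [0,0,0]
  ]
}}

```text
time_s: 8.45
position: [0.5653, -0.1903, 0.2186]
tcp_rot: [[-0.548, 0.836, -0.003], [0.836, 0.548, 0.004], [0.005, -0.001, -1.0]]
force: [-0.1, 0.2, -1.9]
opening: 0.295
```

```bash
python3 -c "
from h import *
plan(566,-194.3,220,123.4)
s=cap('scene','s3.png');t=cap('top','t3.png')
Z=lambda c,x,y,w,h:cv2.resize(c['color'][y:y+h,x:x+w,::-1],(400,400),interpolation=cv2.INTER_CUBIC)
cv2.imwrite('pics/z4.png',cv2.convertScaleAbs(np.hstack([Z(s,140,170,120,120),Z(t,390,190,120,120)]),alpha=1.7))
"
```

```text
t 8.45 p [ 565.3 -190.3  218.6] yaw 123.26 tilt [-0.0033  0.0035] j [-29.  27.  85.   0.  69. -63.] F [-0.1  0.2 -1.9] M [ 0.   -0.11  0.01] open 0.295
slide(now axes) [-3.7 -1.6 -1.4] slide(target axes) [-3.7 -1.6 -1.4] twist [-0.001 -0.005 -0.002]
```

View pics/z4.png

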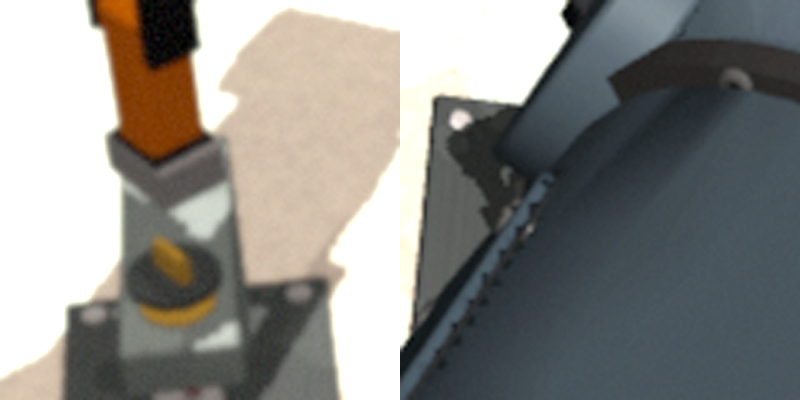

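Emit:
{"method": "carry_out", "body": {
  "grip": [-1,-1,-1,-1],
  "slide": [
    [-3.7,-1.6,5],
    [0,0,8],
    [0,0,8],
    [0,0,0]
  ],
  "twist": [
    [-0.001,-0.005,-0.002],
    [0,0,0],
    [0,0,0],
    [0,0,0]
  ]
}}

```text
time_s: 8.95
position: [0.5662, -0.1931, 0.1947]
tcp_rot: [[-0.552, 0.834, -0.001], [0.834, 0.552, 0.0], [0.001, -0.001, -1.0]]
force: [-0.0, -0.4, -1.5]
opening: 0.295
```

```bash
cat > ov.py <<'E'
from h import *
import sys
def ov(f,box,rel=42.8):
    s=cap('scene',f); st=bot.read_state(); R=np.array(st['tcp_rot']); p=np.array(st['position'])
    # driver axes: x = tool y dir, z=-tool z
    foot=p+R[:,2]*rel/1000
    C=[]
    for h in (0,.018):
        for a,b in((1,1),(1,-1),(-1,-1),(-1,1)): C.append(foot+R[:,1]*a*.02+R[:,0]*b*.015-R[:,2]*h)
    C=np.array(C)+np.array([.0007,-.0009,0]) # scene bias
    u,v=proj(s,C); x,y,w,h=box; k=6
    im=cv2.resize(s['color'][y:y+h,x:x+w,::-1],(w*k,h*k),interpolation=cv2.INTER_CUBIC); im=cv2.convertScaleAbs(im,alpha=1.7)
    q=np.stack([(u-x+.5)*k,(v-y+.5)*k],1).astype(np.int32)
    cv2.polylines(im,[q[:4]],True,(255,0,255),1); cv2.polylines(im,[q[4:]],True,(0,255,0),1)
    cv2.imwrite('pics/z'+f,im)
E
python3 -c "
from ov import *
plan(566,-194.3,186,123.4)
ov('s4.png',(150,180,100,100))"
```

```text
t 8.95 p [ 566.2 -193.1  194.7] yaw 123.53 tilt [-0.0014  0.0004] j [-30.  28.  86.  -0.  65. -63.] F [-0.  -0.4 -1.5] M [ 0.02 -0.11 -0.  ] open 0.295
slide(now axes) [-0.9 -0.8  8.7] slide(target axes) [-0.9 -0.8  8.7] twist [-0.001 -0.001  0.002]
```

View pics/zs4.png

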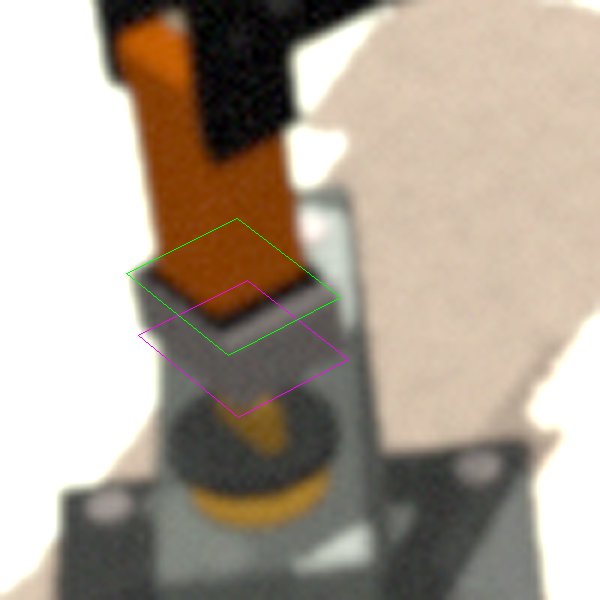

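```bash
python3 -c "
from h import *
s=dict(np.load('pics/scene0.npz'));s4=dict(np.load('pics/s4.npz'))
def draw(c,foot,yaw,box):
    a=np.radians(yaw);X=np.array([np.cos(a),np.sin(a),0]);Y=np.array([-X[1],X[0],0]);Zz=np.array([0,0,1])
    C=np.array([foot+X*i*.02+Y*j*.015+Zz*h for h in(0,.018,.022) for i,j in((1,1),(1,-1),(-1,-1),(-1,1))])
    u,v=proj(c,C);x,y,w,h=box;k=8
    im=cv2.convertScaleAbs(cv2.resize(c['color'][y:y+h,x:x+w,::-1],(w*k,h*k),interpolation=cv2.INTER_CUBIC),alpha=1.7)
    q=np.stack([(u-x+.5)*k,(v-y+.5)*k],1).astype(np.int32)
    for i,col in((0,(255,0,255)),(4,(0,255,0))): cv2.polylines(im,[q[i:i+4]],True,col,1)
    return im
A=draw(s,np.array([.5317,.1167,.004]),-30.6,(365,230,50,60))
B=draw(s4,np.array([.5662+.0007,-.1931-.0009,.1947-.0428]),33.5,(165,210,50,60))
cv2.imwrite('pics/z5.png',np.hstack([A,B]))
P=pts(s4)
for r in range(222,252,2): print(r,np.round(P[r,186:196:4]*1000,1).tolist())
"
```

```text
222 [[579.3, -195.2, 188.3], [580.4, -190.0, 188.5], [574.6, -185.3, 183.5]]
224 [[581.8, -195.4, 186.9], [578.6, -190.6, 183.9], [575.2, -185.6, 180.6]]
226 [[581.9, -195.8, 183.7], [579.0, -190.9, 180.8], [575.1, -186.0, 177.2]]
228 [[583.7, -196.1, 181.8], [579.5, -191.3, 177.9], [578.8, -186.2, 176.7]]
230 [[582.1, -196.7, 177.2], [581.4, -191.6, 176.0], [578.5, -186.6, 173.1]]
232 [[582.6, -197.0, 174.3], [578.3, -192.2, 170.3], [580.1, -186.9, 171.0]]
234 [[586.5, -197.1, 174.1], [583.2, -192.3, 170.8], [585.4, -186.9, 171.7]]
236 [[586.0, -197.6, 170.3], [588.0, -192.3, 171.2], [585.8, -187.3, 168.8]]
238 [[586.3, -198.0, 167.2], [589.1, -192.6, 168.7], [587.3, -187.6, 166.6]]
240 [[584.9, -198.5, 162.7], [588.4, -193.1, 164.8], [588.1, -188.0, 163.8]]
242 [[585.4, -198.9, 159.7], [588.2, -193.5, 161.2], [587.4, -188.4, 159.9]]
244 [[582.6, -199.6, 154.1], [587.9, -194.0, 157.6], [586.6, -188.9, 155.8]]
246 [[560.6, -201.9, 132.9], [587.2, -194.4, 153.6], [573.2, -190.2, 141.6]]
248 [[557.9, -202.6, 127.1], [566.3, -196.5, 133.2], [574.4, -190.5, 139.0]]
250 [[562.3, -202.6, 127.1], [569.5, -196.7, 132.2], [576.6, -190.8, 137.3]]
```

View pics/z5.png

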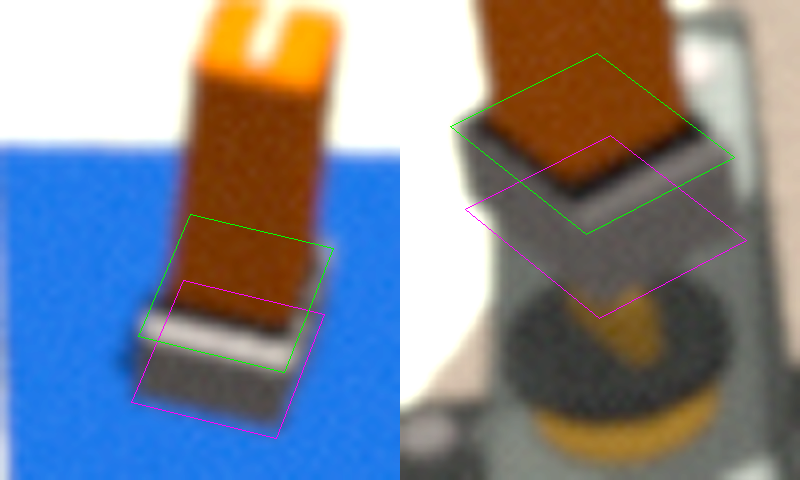

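```bash
python3 -c "
from h import *
def fit(f,lo,hi,box):
    c=dict(np.load(f)); P=pts(c); v,u=np.mgrid[0:480,0:640];x0,x1,y0,y1=box
    m=(u>x0)&(u<x1)&(v>y0)&(v<y1)&(P[...,2]>lo)&(P[...,2]<hi)
    q=P[m]*1000; return q
def sheet(q,foot,yaw,n):
    a=np.radians(yaw);X=np.array([np.cos(a),np.sin(a)]);Y=np.array([-X[1],X[0]])
    d=q[:,:2]-foot; print(n,len(q),'x pct',np.round(np.percentile(d@X,[1,5,50,95,99]),1),'y',np.round(np.percentile(d@Y,[1,5,50,95,99]),1),q[:,2].min())
sheet(fit('pics/scene0.npz',.008,.020,(370,425,250,290)),[531.6,117.7],-30.6,'orig sock')
sheet(fit('pics/scene0.npz',.030,.085,(370,425,220,290)),[531.6,117.7],-30.6,'orig handle')
sheet(fit('pics/s4.npz',.156,.168,(160,220,220,255)),[566.2,-193.1],33.5,'now sock')
sheet(fit('pics/s4.npz',.178,.200,(168,203,180,240)),[566.2,-193.1],33.5,'now handle')
"
```

```text
orig sock 136 x pct [-50.6 -18.   18.8  21.8  31.6] y [-28.5 -15.3   2.1  14.3  28.6] 8.015372662246389
orig handle 497 x pct [-9.3 -1.9 12.  14.4 15.6] y [-13.4 -12.1   1.2  12.   12.3] 30.063532544868266
now sock 236 x pct [-20.6 -17.   17.3  20.1  20.9] y [-16.6 -16.  -11.   12.4  14.3] 156.00975690438867
now handle 337 x pct [-11.5  -8.5  10.9  13.   13.7] y [-14.3 -13.8  -7.8   9.   11.2] 178.34150832969144
```

Emit:
{"method": "carry_out", "body": {
  "grip": [-1,-1,-1,-1],
  "slide": [
    [-0.9,-0.6,4],
    [0,0,4],
    [0,0,0],
    [0,0,0]
  ],
  "twist": [
    [-0.001,-0.001,0.002],
    [0,0,0],
    [0,0,0],
    [0,0,0]
  ]
}}

```text
time_s: 9.4
position: [0.5668, -0.1947, 0.1864]
tcp_rot: [[-0.55, 0.835, 0.001], [0.835, 0.55, -0.0], [-0.001, 0.001, -1.0]]
force: [0.4, 0.2, -2.0]
opening: 0.299
```

```bash
python3 -c "
from h import *
plan(566,-194.2,171,123.5)
s=cap('scene','s5.png')
cv2.imwrite('pics/z6.png',cv2.convertScaleAbs(cv2.resize(s['color'][200:275,150:250,::-1],(800,600),interpolation=cv2.INTER_CUBIC),alpha=1.8))
"
```

```text
t 9.4 p [ 566.8 -194.7  186.4] yaw 123.38 tilt [ 0.0011 -0.0005] j [-30.  29.  87.   0.  64. -63.] F [ 0.4  0.2 -2. ] M [ 0.03 -0.14 -0.02] open 0.299
slide(now axes) [ 0.9 -0.3 15.4] slide(target axes) [ 0.9 -0.3 15.4] twist [ 0.001  0.001 -0.002]
```

View pics/z6.png

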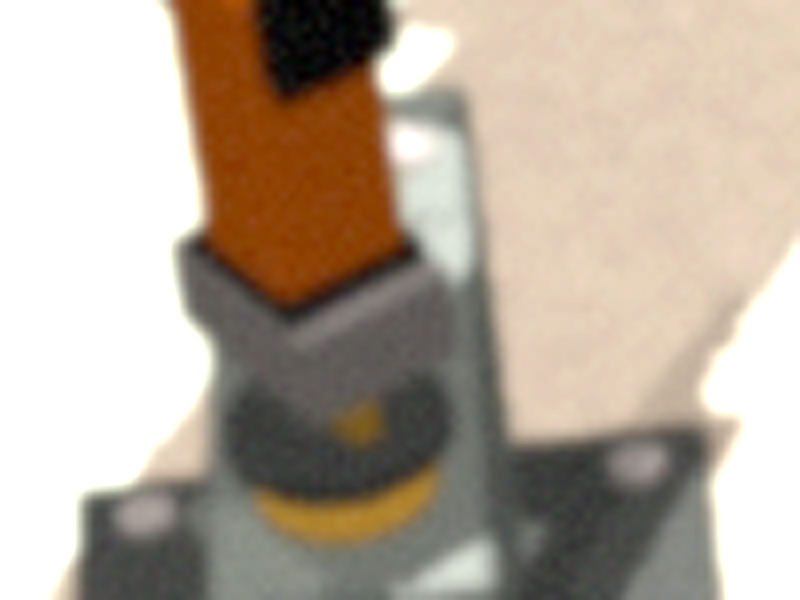

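The socket sits just above the flange at scene (192,252), centred with the tab end at (195,252). I'll lower it.

Emit:
{"method": "carry_out", "body": {
  "grip": [-1,-1,-1,-1,-1],
  "slide": [
    [0.9,-0.3,2],
    [0,0,3],
    [0,0,3],
    [0,0,0],
    [0,0,0]
  ],
  "twist": [
    [0.001,0.001,-0.002],
    [0,0,0],
    [0,0,0],
    [0,0,0],
    [0,0,0]
  ]
}}

```text
time_s: 9.95
position: [0.5662, -0.1942, 0.1783]
tcp_rot: [[-0.552, 0.834, 0.0], [0.834, 0.552, -0.001], [-0.001, 0.0, -1.0]]
force: [-0.2, -0.7, -0.4]
opening: 0.298
```

```bash
python3 -c "
from h import *
plan(566,-194.2,171,123.5)
"
```

```text
t 9.95 p [ 566.2 -194.2  178.3] yaw 123.51 tilt [ 0.0005 -0.0006] j [-30.  30.  87.  -0.  63. -63.] F [-0.2 -0.7 -0.4] M [ 0.07 -0.18  0.04] open 0.298
slide(now axes) [ 0.1 -0.1  7.3] slide(target axes) [ 0.1 -0.1  7.3] twist [0.    0.001 0.   ]
```

Emit:
{"method": "carry_out", "body": {
  "grip": [-1,-1,-1,-1,-1],
  "slide": [
    [0,0,2],
    [0,0,2],
    [0,0,2],
    [0,0,0],
    [0,0,0]
  ],
  "twist": [
    [0,0,0],
    [0,0,0],
    [0,0,0],
    [0,0,0],
    [0,0,0]
  ]
}}

```text
time_s: 10.45
position: [0.5662, -0.1943, 0.1718]
tcp_rot: [[-0.552, 0.834, 0.001], [0.834, 0.552, -0.001], [-0.001, 0.0, -1.0]]
force: [-0.3, 0.6, -1.0]
opening: 0.297
```

```bash
cat > tip.py <<'E'
from h import *
def tip(f,n=5):
    L=[]
    for i in range(n): L.append(bot.capture('scene')['color'].astype(float))
    a=np.mean(L,0); np.save('pics/'+f+'.npy',a)
    x,y,w,h=180,270,40,45
    cv2.imwrite('pics/'+f+'.png',cv2.convertScaleAbs(cv2.resize(a[y:y+h,x:x+w,::-1].astype(np.uint8),(533,600),interpolation=cv2.INTER_CUBIC),alpha=2.5))
    for r in range(282,296): print(r,' '.join('%3d/%3d'%(a[r,c,0],a[r,c,1:].mean()) for c in range(193,205)))
E
python3 -c "
from tip import *
plan(566,-194.2,171,123.5)
tip('tip1')
plan(566,-194.2,171,123.5)
"
```

```text
t 10.45 p [ 566.2 -194.3  171.8] yaw 123.5 tilt [ 0.0006 -0.0007] j [-30.  30.  88.  -0.  62. -63.] F [-0.3  0.6 -1. ] M [ 0.02 -0.1  -0.01] open 0.297
slide(now axes) [ 0.2 -0.2  0.8] slide(target axes) [ 0.2 -0.2  0.8] twist [0.    0.001 0.   ]
282  45/ 45  45/ 44  43/ 44  44/ 44  44/ 44  45/ 46  44/ 44  46/ 46  47/ 47  46/ 46  46/ 46  46/ 47
283  44/ 44  43/ 43  45/ 45  44/ 44  44/ 44  45/ 44  45/ 44  45/ 46  47/ 47  46/ 46  46/ 46  45/ 46
284  44/ 44  45/ 45  44/ 44  44/ 44  44/ 44  44/ 44  45/ 45  46/ 46  46/ 46  48/ 47  46/ 46  47/ 47
285  46/ 46  45/ 45  44/ 43  45/ 43  45/ 42  44/ 41  46/ 43  49/ 47  52/ 50  55/ 53  54/ 52  54/ 54
286  53/ 51  50/ 48  49/ 44  46/ 39  47/ 37  47/ 37  51/ 42  58/ 51  64/ 60  67/ 63  68/ 64  68/ 63
287  67/ 63  62/ 58  57/ 49  52/ 40  51/ 36  50/ 37  55/ 45  63/ 56  72/ 67  76/ 71  78/ 73  77/ 73
288  76/ 72  73/ 67  63/ 57  58/ 48  55/ 45  55/ 46  61/ 53  69/ 63  78/ 72  81/ 75  82/ 77  81/ 76
289  80/ 75  77/ 72  70/ 65  64/ 58  60/ 55  61/ 55  68/ 62  73/ 68  79/ 74  81/ 76  82/ 77  80/ 75
290  81/ 76  80/ 75  76/ 71  73/ 67  71/ 66  71/ 67  75/ 70  79/ 74  80/ 76  82/ 77  81/ 76  80/ 75
291  82/ 76  82/ 76  81/ 75  79/ 73  79/ 73  79/ 74  80/ 74  80/ 75  81/ 76  80/ 76  81/ 76  81/ 76
292  82/ 77  82/ 77  82/ 77  82/ 76  82/ 76  81/ 77  82/ 76  81/ 76  81/ 76  81/ 76  81/ 75  81/ 75
293  82/ 76  82/ 77  83/ 78  83/ 77  82/ 77  82/ 76  82/ 77  80/ 75  81/ 76  80/ 75  82/ 76  81/ 75
294  82/ 76  82/ 77  83/ 78  82/ 78  82/ 77  81/ 76  81/ 76  81/ 76  81/ 76  82/ 76  80/ 75  81/ 76
295  82/ 77  83/ 77  82/ 77  82/ 77  81/ 76  81/ 75  81/ 76  81/ 76  81/ 77  81/ 76  82/ 76  83/ 78
t 10.7 p [ 566.3 -194.2  171.9] yaw 123.51 tilt [ 0.0008 -0.0008] j [-30.  30.  88.  -0.  62. -63.] F [ 0.  -0.4 -1.1] M [-0.   -0.1  -0.01] open 0.299
slide(now axes) [ 0.2 -0.2  0.9] slide(target axes) [ 0.2 -0.2  0.9] twist [0.    0.001 0.   ]
```

View pics/tip1.png

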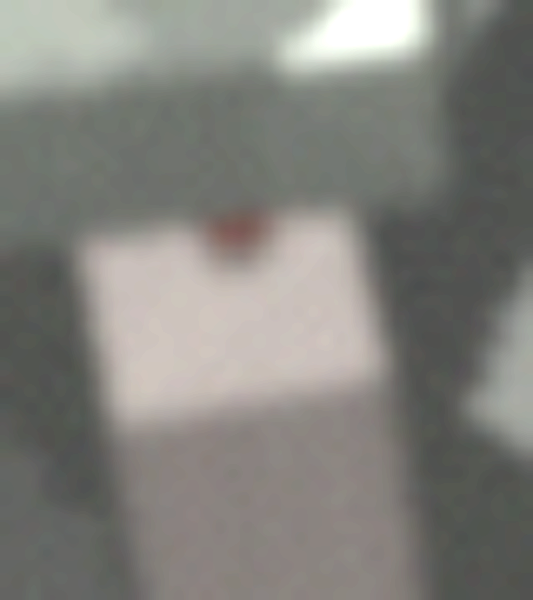

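Emit:
{"method": "carry_out", "body": {
  "grip": [-1,-1,-1,-1,-1],
  "slide": [
    [0,0,0],
    [0,0,0],
    [0,0,0],
    [0,0,0],
    [0,0,0]
  ],
  "twist": [
    [0,0,0.08],
    [0,0,0.08],
    [0,0,0.08],
    [0,0,0],
    [0,0,0]
  ]
}}

```text
time_s: 11.2
position: [0.5664, -0.1943, 0.1722]
tcp_rot: [[-0.332, 0.943, 0.001], [0.943, 0.332, -0.001], [-0.001, 0.001, -1.0]]
force: [0.3, -0.0, -2.4]
opening: 0.296
```

```bash
python3 -c "
from h import *
plan(566.2,-194.2,171.3,109.8)
s=dict(np.load('pics/scene0.npz'))
for z in (.052,.055,.058,.061): print(z,proj(s,np.array([.5707,-.195,z])))
"
```

```text
t 11.2 p [ 566.4 -194.3  172.2] yaw 109.37 tilt [ 0.0012 -0.0011] j [-30.  30.  88.  -0.  62. -49.] F [ 0.3 -0.  -2.4] M [ 0.04 -0.09  0.03] open 0.296
slide(now axes) [ 0.1 -0.2  0.9] slide(target axes) [ 0.1 -0.2  0.9] twist [ 0.001  0.001 -0.007]
0.052 (np.float64(197.91891649147726), np.float64(292.2324251074683))
0.055 (np.float64(197.6825626616211), np.float64(290.753636597102))
0.058 (np.float64(197.44520916620536), np.float64(289.2685935067078))
0.061 (np.float64(197.20684964961652), np.float64(287.7772560712935))
```

Emit:
{"method": "carry_out", "body": {
  "grip": [-1,-1,-1,-1,-1,-1,-1,-1,-1,-1],
  "slide": [
    [0.1,-0.2,0.3],
    [0,0,0.3],
    [0,0,0.3],
    [0,0,0.3],
    [0,0,0.3],
    [0,0,0.3],
    [0,0,0.3],
    [0,0,0.3],
    [0,0,0],
    [0,0,0]
  ],
  "twist": [
    [0,0,0.1],
    [0,0,0.1],
    [0,0,0.1],
    [0,0,0.1],
    [0,0,0.1],
    [0,0,0.1],
    [0,0,0.1],
    [0,0,0.1],
    [0,0,0],
    [0,0,0]
  ]
}}

```text
time_s: 12.2
position: [0.5659, -0.1944, 0.1698]
tcp_rot: [[0.456, 0.89, 0.0], [0.89, -0.456, -0.002], [-0.002, 0.001, -1.0]]
force: [-0.1, 0.6, -1.2]
opening: 0.294
```

```bash
python3 -c "
from tip import *
tip('tip2')
plan(566.2,-194.2,169.5,63.5)
"
```

```text
282  45/ 45  44/ 44  45/ 45  46/ 45  46/ 46  45/ 45  46/ 46  47/ 47  46/ 47  46/ 47  46/ 47  47/ 47
283  44/ 44  44/ 44  44/ 45  43/ 44  45/ 45  45/ 45  45/ 45  45/ 46  47/ 47  46/ 46  46/ 47  46/ 46
284  44/ 45  45/ 44  45/ 45  45/ 45  45/ 44  45/ 45  45/ 45  46/ 46  46/ 46  47/ 47  46/ 46  47/ 48
285  45/ 46  45/ 45  45/ 44  45/ 45  46/ 45  46/ 45  46/ 46  48/ 46  51/ 50  53/ 52  53/ 52  56/ 54
286  50/ 49  49/ 47  47/ 45  47/ 45  47/ 45  48/ 45  49/ 45  54/ 49  60/ 57  66/ 63  68/ 65  69/ 66
287  62/ 59  59/ 54  55/ 49  52/ 44  51/ 43  50/ 41  52/ 42  60/ 51  70/ 63  76/ 71  78/ 73  77/ 73
288  73/ 68  67/ 61  61/ 51  56/ 45  54/ 42  53/ 39  55/ 42  64/ 55  74/ 68  80/ 75  82/ 76  82/ 76
289  79/ 74  75/ 68  67/ 58  59/ 49  56/ 45  56/ 45  57/ 48  66/ 60  77/ 71  80/ 75  82/ 77  81/ 76
290  82/ 76  79/ 73  71/ 65  64/ 58  61/ 56  61/ 55  63/ 59  70/ 65  77/ 72  81/ 76  81/ 76  82/ 77
291  82/ 76  81/ 76  77/ 71  72/ 67  70/ 65  70/ 65  73/ 68  75/ 71  79/ 75  81/ 76  80/ 76  81/ 76
292  83/ 77  82/ 77  81/ 75  78/ 73  78/ 73  78/ 73  79/ 74  79/ 75  80/ 76  81/ 76  81/ 76  82/ 76
293  82/ 77  83/ 78  83/ 78  82/ 77  82/ 77  82/ 77  81/ 76  81/ 76  81/ 76  81/ 76  81/ 76  81/ 76
294  83/ 77  82/ 77  83/ 78  82/ 77  82/ 77  82/ 77  81/ 76  81/ 76  81/ 76  81/ 76  81/ 76  82/ 77
295  84/ 79  83/ 77  82/ 77  82/ 77  82/ 76  82/ 77  82/ 77  82/ 77  82/ 77  82/ 77  81/ 76  82/ 76
t 12.45 p [ 565.9 -194.4  169.8] yaw 62.78 tilt [ 0.0002 -0.0024] j [-30.  30.  88.  -0.  62.  -2.] F [ 0.5 -0.3 -1.2] M [-0.04 -0.08  0.08] open 0.295
slide(now axes) [0.3 0.2 0.3] slide(target axes) [0.3 0.2 0.3] twist [ 0.001  0.002 -0.013]
```

View pics/tip2.png

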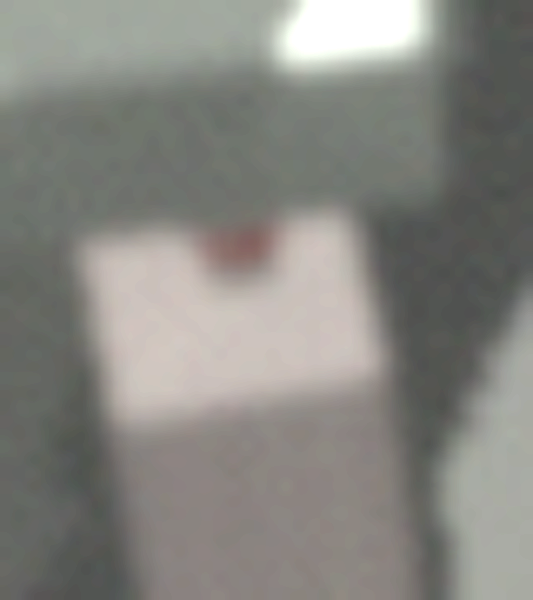

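Emit:
{"method": "carry_out", "body": {
  "grip": [-1,-1,-1,-1,-1],
  "slide": [
    [0.2,0.2,0.3],
    [0,0,0.3],
    [0,0,0.3],
    [0,0,0],
    [0,0,0]
  ],
  "twist": [
    [0.001,0.002,0.1],
    [0,0,0.1],
    [0,0,0.1],
    [0,0,0],
    [0,0,0]
  ]
}}

```text
time_s: 12.95
position: [0.5658, -0.1945, 0.1689]
tcp_rot: [[0.703, 0.711, -0.001], [0.711, -0.703, -0.001], [-0.001, -0.0, -1.0]]
force: [-0.3, -0.1, -1.8]
opening: 0.302
```

```bash
cat >> tip.py <<'E'
def prof(names):
    ref=None
    for n in names:
        a=np.load('pics/'+n+'.npy'); c=a[280:296,196:200]; 
        bg=a[280:296,186:190]  # block/arm beside
        red=(c[...,0]-c[...,1:].mean(-1)); red=red.mean(1)
        g=c[...,1:].mean(-1).mean(1); 
        # bottom edge: level 60 crossing going up from row 295
        w=g[10:].copy()
        top=76.5; dark=g[6:11].min()
        def cross(l):
            r=15
            while g[r-1]>l: r-=1
            return 280+r-1+(l-g[r-1])/(g[r]-g[r-1])
        print(n,'bottom@65',round(cross(65),2),'@70',round(cross(70),2),'redsum',round(np.clip(red[5:12]-4.5,0,None).sum(),1),'red',np.round(red[4:13],1))
E
python3 -c "
from tip import *
tip('tip3')
plan(566.2,-194.2,168.3,45)
prof(['tip1','tip2','tip3'])
"
```

```text
282  45/ 45  45/ 45  46/ 46  45/ 45  45/ 46  47/ 47  46/ 47  48/ 48  48/ 48  46/ 47  47/ 47  47/ 47
283  45/ 45  45/ 45  45/ 45  45/ 45  46/ 46  47/ 46  47/ 47  47/ 47  48/ 48  46/ 47  47/ 47  47/ 47
284  44/ 45  45/ 45  44/ 44  44/ 45  47/ 47  46/ 46  48/ 48  48/ 48  47/ 47  47/ 47  48/ 48  48/ 48
285  45/ 46  46/ 45  44/ 45  46/ 46  46/ 46  47/ 46  49/ 48  48/ 47  51/ 49  55/ 53  56/ 54  56/ 55
286  49/ 48  49/ 48  48/ 46  47/ 46  49/ 47  48/ 46  50/ 47  54/ 51  61/ 57  66/ 63  69/ 65  69/ 65
287  59/ 56  56/ 53  54/ 49  52/ 47  52/ 46  52/ 45  53/ 46  60/ 54  70/ 65  76/ 71  78/ 74  78/ 74
288  71/ 67  67/ 61  60/ 52  55/ 45  55/ 42  53/ 42  56/ 45  65/ 57  75/ 69  81/ 75  82/ 77  81/ 77
289  79/ 73  75/ 69  67/ 59  59/ 48  57/ 45  56/ 45  58/ 49  66/ 60  76/ 71  82/ 77  83/ 77  82/ 76
290  82/ 77  79/ 73  73/ 66  65/ 58  60/ 52  60/ 53  62/ 57  69/ 64  77/ 73  82/ 77  82/ 77  82/ 77
291  83/ 78  81/ 75  78/ 72  72/ 67  68/ 62  66/ 61  69/ 65  74/ 69  79/ 74  81/ 76  82/ 77  82/ 77
292  84/ 79  84/ 78  81/ 76  78/ 73  77/ 72  76/ 71  76/ 72  79/ 75  82/ 76  82/ 77  83/ 77  82/ 76
293  84/ 79  84/ 78  84/ 78  82/ 78  82/ 77  81/ 76  80/ 76  82/ 77  82/ 77  82/ 77  83/ 77  82/ 76
294  85/ 79  83/ 78  84/ 78  83/ 78  84/ 78  83/ 78  83/ 77  83/ 77  82/ 77  83/ 78  82/ 76  82/ 77
295  84/ 79  85/ 80  84/ 79  82/ 77  82/ 77  82/ 77  82/ 77  83/ 77  83/ 78  83/ 77  83/ 78  82/ 77
t 13.2 p [ 565.7 -194.5  168.8] yaw 45.23 tilt [-0.0008 -0.0005] j [-30.  30.  88.  -0.  62.  15.] F [-0.5  0.1 -2.2] M [ 0.02 -0.08  0.15] open 0.296
slide(now axes) [0.5 0.2 0.5] slide(target axes) [0.5 0.2 0.5] twist [-0.     0.001  0.004]
tip1 bottom@65 289.7 @70 290.33 redsum 19.0 red [-0.   2.8  8.7 12.4  9.   5.8  4.7  5.5  5.2]
tip2 bottom@65 290.8 @70 291.44 redsum 19.3 red [ 0.2  0.5  2.8  8.8 12.6 10.   5.5  4.9  4.7]
tip3 bottom@65 291.09 @70 291.7 redsum 17.3 red [-0.1  0.5  1.9  6.  11.3 10.9  6.8  4.9  4.8]
```

View pics/tip3.png

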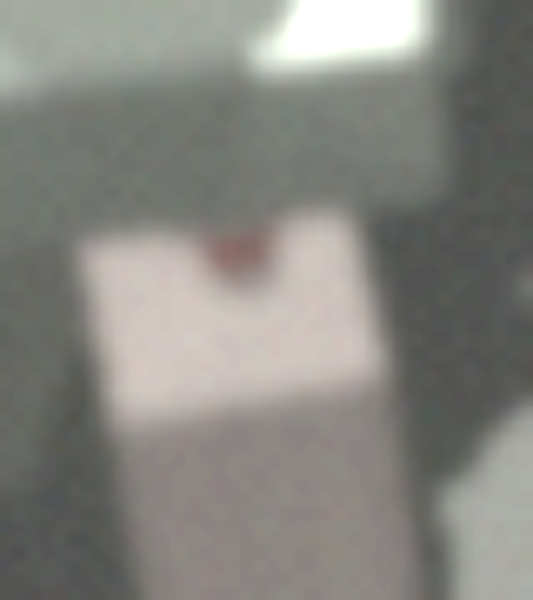

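Emit:
{"method": "carry_out", "body": {
  "grip": [-1,-1,-1,-1,-1],
  "slide": [
    [0.5,0.2,0.4],
    [0,0,0.3],
    [0,0,0.3],
    [0,0,0],
    [0,0,0]
  ],
  "twist": [
    [0,0,0.1],
    [0,0,0.1],
    [0,0,0.1],
    [0,0,0],
    [0,0,0]
  ]
}}

```text
time_s: 13.7
position: [0.5656, -0.1943, 0.168]
tcp_rot: [[0.885, 0.465, -0.002], [0.465, -0.885, -0.001], [-0.002, -0.0, -1.0]]
force: [-0.0, 0.6, -1.7]
opening: 0.297
```

```bash
python3 -c "
from tip import *
tip('tip4',8)
plan(566.2,-194.2,167.4,28)
prof(['tip1','tip2','tip3','tip4'])
" | tail -6
```

```text
t 14.1 p [ 565.6 -194.3  168. ] yaw 27.63 tilt [-0.0022 -0.0009] j [-30.  30.  88.  -0.  62.  33.] F [ 0.4  0.8 -2.6] M [0.04 0.01 0.14] open 0.298
slide(now axes) [0.6 0.2 0.6] slide(target axes) [0.6 0.2 0.6] twist [-0.     0.002 -0.006]
tip1 bottom@65 289.7 @70 290.33 redsum 19.0 red [-0.   2.8  8.7 12.4  9.   5.8  4.7  5.5  5.2]
tip2 bottom@65 290.8 @70 291.44 redsum 19.3 red [ 0.2  0.5  2.8  8.8 12.6 10.   5.5  4.9  4.7]
tip3 bottom@65 291.09 @70 291.7 redsum 17.3 red [-0.1  0.5  1.9  6.  11.3 10.9  6.8  4.9  4.8]
tip4 bottom@65 291.07 @70 291.68 redsum 6.6 red [-0.   0.2  1.4  4.1  6.7  7.4  5.7  4.8  4.7]
```

View pics/tip4.png

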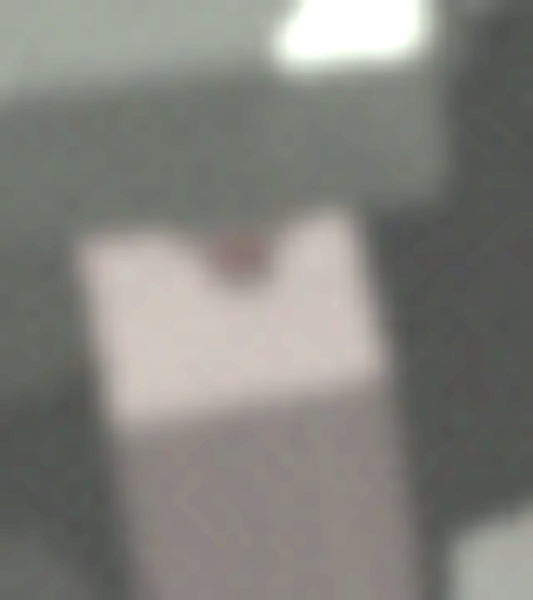

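```bash
python3 -c "
from tip import *
for n in ['tip2','tip3','tip4']:
    a=np.load('pics/'+n+'.npy'); print(n)
    for r in range(284,294): print(r,' '.join('%3d,%3d,%3d'%tuple(a[r,c]) for c in range(194,203)))
a=np.load('pics/tip4.npy').astype(np.uint8)
cv2.imwrite('pics/w4.png',cv2.convertScaleAbs(cv2.resize(a[160:340,100:340,::-1],(800,600),interpolation=cv2.INTER_CUBIC),alpha=1.7))
"
```

```text
tip2
284  45, 45, 43  45, 46, 44  45, 46, 44  45, 45, 43  45, 46, 44  45, 46, 43  46, 47, 45  46, 48, 45  47, 48, 46
285  45, 46, 44  45, 46, 43  45, 46, 44  46, 46, 44  46, 46, 43  46, 47, 44  48, 47, 45  51, 52, 49  53, 53, 51
286  49, 48, 46  47, 47, 44  47, 47, 44  47, 46, 44  48, 46, 43  49, 46, 44  54, 50, 49  60, 58, 55  66, 64, 62
287  59, 55, 54  55, 50, 48  52, 45, 44  51, 44, 42  50, 41, 40  52, 43, 41  60, 52, 50  70, 64, 62  76, 72, 69
288  67, 62, 60  61, 52, 51  56, 46, 44  54, 43, 41  53, 40, 39  55, 43, 41  64, 55, 54  74, 69, 66  80, 76, 73
289  75, 70, 67  67, 59, 57  59, 50, 48  56, 46, 44  56, 46, 44  57, 49, 47  66, 61, 59  77, 72, 69  80, 77, 74
290  79, 74, 72  71, 66, 64  64, 59, 57  61, 56, 55  61, 56, 54  63, 60, 58  70, 66, 64  77, 73, 71  81, 78, 75
291  81, 77, 74  77, 73, 70  72, 69, 66  70, 66, 63  70, 67, 64  73, 69, 67  75, 73, 70  79, 76, 74  81, 77, 75
292  82, 78, 76  81, 77, 73  78, 75, 72  78, 75, 72  78, 75, 72  79, 75, 73  79, 76, 74  80, 77, 74  81, 77, 74
293  83, 79, 76  83, 79, 77  82, 79, 76  82, 79, 75  82, 78, 76  81, 77, 75  81, 77, 75
[... 1574 characters left out ...]
, 52  65, 62, 59  72, 69, 66
288  63, 60, 58  59, 55, 54  56, 51, 49  54, 48, 46  54, 48, 45  56, 50, 49  62, 58, 56  72, 68, 65  78, 74, 72
289  72, 68, 66  65, 60, 58  59, 53, 51  57, 49, 47  55, 48, 47  57, 51, 50  66, 62, 60  76, 72, 70  80, 77, 74
290  78, 74, 71  72, 67, 65  64, 60, 57  60, 55, 53  60, 55, 53  61, 57, 55  68, 65, 63  77, 74, 71  80, 77, 75
291  81, 77, 74  77, 72, 70  72, 68, 66  68, 64, 61  66, 63, 61  69, 66, 63  74, 71, 68  80, 76, 73  81, 78, 75
292  82, 79, 76  81, 77, 75  79, 75, 73  76, 73, 70  76, 72, 70  76, 73, 71  78, 75, 73  81, 77, 75  81, 78, 75
293  83, 79, 77  82, 79, 76  82, 78, 75  82, 77, 75  81, 77, 74  80, 77, 74  82, 77, 76  82, 77, 75  82, 78, 75
```

View pics/w4.png

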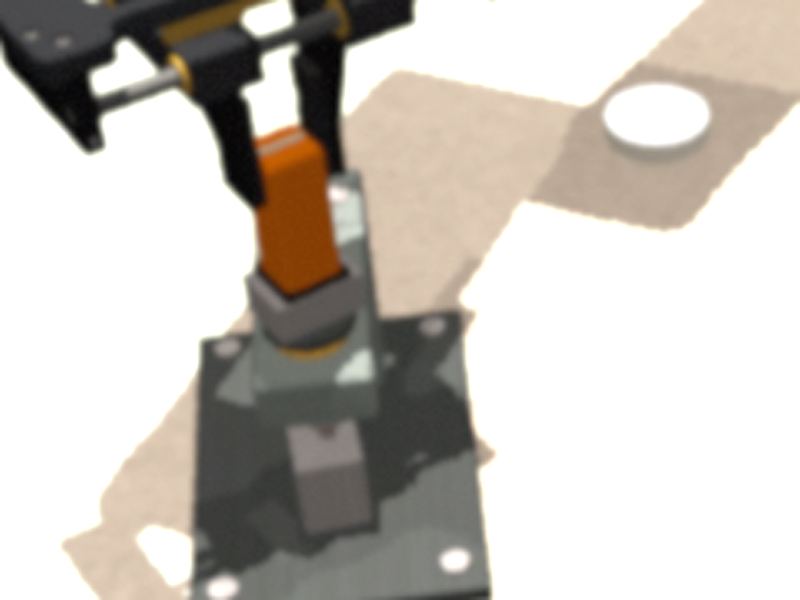

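```bash
cat > fit.py <<'E'
from tip import *
from scipy.special import erf
from scipy.optimize import least_squares
def fit(names,contact):
    rows=np.arange(282,296); D=[];
    for n in names:
        a=np.load('pics/'+n+'.npy')[282:296,196:200]; D.append((a[...,0]-a[...,1:].mean(-1)).mean(1))
    D=np.array(D); S=lambda e,s:.5*(1+erf((rows-e)/(s*2**.5)))
    k=len(names)
    def mod(p):
        A,s,d0,d1,rbc,r1,r2=p[:7]; t=p[7:]; out=[]
        for i in range(k):
            rb=[r1,r2][i] if i<2 else rbc
            out.append(d0+(A-d0)*S(t[i],s)+(d1-A)*S(rb,s))
        return np.array(out)
    p0=[14,.8,0,4.8,289.6,288.2,289.2]+[286.5]*k
    r=least_squares(lambda p:np.r_[(mod(p)-D).ravel(), (p[0]-14)/contact],p0)
    p=r.x; print('A,s,d0,d1',np.round(p[:4],2),'rb',np.round([p[5],p[6],p[4]],2),'tops',np.round(p[7:],2),'rms',np.sqrt(np.mean(r.fun**2)).round(3))
    rb=[p[5],p[6]]+[p[4]]*(k-2)
    print('visible rows',np.round(np.array(rb)-p[7:],2),'mm',np.round((np.array(rb)-p[7:])/.495,2))
if __name__=='__main__':
    import sys
    for c in (1e3,3): fit(sys.argv[1:],c)
E
python3 fit.py tip1 tip2 tip3 tip4
```

```text
A,s,d0,d1 [2.4004e+02 1.0800e+00 2.0000e-02 4.9200e+00] rb [286.8  287.85 288.16] tops [286.69 287.74 288.06 288.11] rms 0.262
visible rows [0.11 0.11 0.11 0.06] mm [0.22 0.23 0.21 0.11]
A,s,d0,d1 [16.89  0.96  0.07  4.91] rb [287.7  288.82 288.89] tops [285.91 286.9  287.25 287.89] rms 0.406
visible rows [1.8  1.92 1.64 1.  ] mm [3.63 3.87 3.32 2.03]
```

Emit:
{"method": "carry_out", "body": {
  "grip": [-1,-1,-1,-1,-1],
  "slide": [
    [0.5,0.2,0.5],
    [0,0,0.3],
    [0,0,0.3],
    [0,0,0],
    [0,0,0]
  ],
  "twist": [
    [0,0.002,0.1],
    [0,0,0.1],
    [0,0,0.1],
    [0,0,0],
    [0,0,0]
  ]
}}

```text
time_s: 14.6
position: [0.5655, -0.1942, 0.167]
tcp_rot: [[0.985, 0.175, -0.002], [0.175, -0.985, -0.0], [-0.002, -0.0, -1.0]]
force: [0.5, 0.1, -1.9]
opening: 0.296
```

```bash
cat > fit2.py <<'E'
from tip import *
from scipy.special import erf
from scipy.optimize import least_squares
# yaw (deg) per image; barrel edge known to descend 3mm/rad*k rows/mm; contact yaw is a parameter
def fit(names,yaws,k=.495):
    rows=np.arange(283,296); D=[]
    for n in names:
        a=np.load('pics/'+n+'.npy')[283:296,196:200]; D.append((a[...,0]-a[...,1:].mean(-1)).mean(1))
    D=np.array(D); S=lambda e,s:.5*(1+erf((rows-e)/(s*2**.5)))
    y=np.radians(yaws)
    def mod(p):
        A,s,d0,d1,rbc,tc,yc=p; out=[]
        for i in range(len(names)):
            adv=(yc-y[i])*3*k   # rows past contact
            rb=rbc+min(adv,0); t=tc+adv
            if t<rb: out.append(d0+(A-d0)*S(t,s)+(d1-A)*S(rb,s))
            else: out.append(d0+(d1-d0)*S(t,s))
        return np.array(out)
    best=None
    for yc0 in np.radians([45,52,60]):
        for A0 in (14,20,26):
            r=least_squares(lambda p:(mod(p)-D).ravel(),[A0,.9,0,4.9,289,287.1,yc0])
            if best is None or r.cost<best.cost: best=r
    p=best.x; J=np.linalg.pinv(best.jac.T@best.jac)*2*best.cost/(D.size-7)
    print('k',k,'A,s,d0,d1,rb,t',np.round(p[:6],2),'contact yaw',np.degrees(p[6]).round(1),'+-',np.degrees(J[6,6]**.5).round(1),'rms',np.sqrt(2*best.cost/D.size).round(3),'compress mm',np.round((p[6]-y)*3,2),'visible@contact mm',round((p[4]-p[5])/k,2))
E
python3 -c "
from tip import *
tip('tip5',8)
plan(566.2,-194.2,166.6,10.5)
prof(['tip2','tip3','tip4','tip5'])
s=bot.read_state();R=s['tcp_rot']
" | tail -6
python3 -c "
from fit2 import *
for k in(.45,.495,.54): fit(['tip2','tip3','tip4','tip5'],[62.8,45.2,27.6,10.3],k)"
```

```text
t 15.0 p [ 565.5 -194.2  167.1] yaw 9.95 tilt [-0.0019 -0.    ] j [-30.  30.  88.  -0.  62.  50.] F [ 0.1  0.2 -2.5] M [ 0.06 -0.06  0.09] open 0.297
slide(now axes) [0.7 0.1 0.5] slide(target axes) [0.7 0.1 0.5] twist [-0.     0.002 -0.01 ]
tip2 bottom@65 290.8 @70 291.44 redsum 19.3 red [ 0.2  0.5  2.8  8.8 12.6 10.   5.5  4.9  4.7]
tip3 bottom@65 291.09 @70 291.7 redsum 17.3 red [-0.1  0.5  1.9  6.  11.3 10.9  6.8  4.9  4.8]
tip4 bottom@65 291.07 @70 291.68 redsum 6.6 red [-0.   0.2  1.4  4.1  6.7  7.4  5.7  4.8  4.7]
tip5 bottom@65 291.12 @70 291.78 redsum 0.0 red [0.1 0.5 1.2 2.6 3.2 3.5 3.9 4.5 4.8]
k 0.45 A,s,d0,d1,rb,t [ 29.63   1.09   0.31   4.79 288.62 287.6 ] contact yaw 49.3 +- 2.3 rms 0.437 compress mm [-0.71  0.22  1.14  2.04] visible@contact mm 2.28
k 0.495 A,s,d0,d1,rb,t [ 26.97   1.08   0.33   4.79 288.69 287.55] contact yaw 49.6 +- 2.4 rms 0.457 compress mm [-0.69  0.23  1.15  2.06] visible@contact mm 2.3
k 0.54 A,s,d0,d1,rb,t [ 24.72   1.07   0.34   4.79 288.76 287.5 ] contact yaw 50.1 +- 2.6 rms 0.479 compress mm [-0.67  0.26  1.18  2.08] visible@contact mm 2.33
```

View pics/tip5.png

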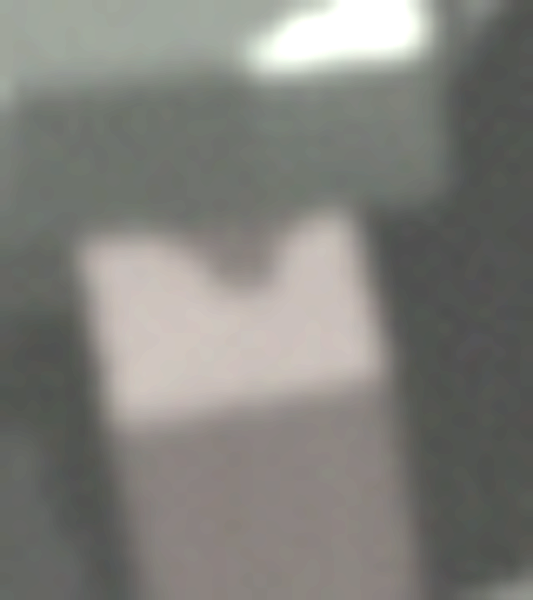

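Red is now hidden from this camera, because the barrel's wider rim shades the upper band. The tip's lower edge stopped at row 291.1, which puts contact at about yaw 50.5° and about 2.1 mm pushed in now. I need about 0.28 rad more.

Emit:
{"method": "carry_out", "body": {
  "grip": [-1,-1,-1,-1,-1],
  "slide": [
    [0.5,0.1,0.5],
    [0,0,0.3],
    [0,0,0.3],
    [0,0,0],
    [0,0,0]
  ],
  "twist": [
    [0,0.002,0.1],
    [0,0,0.09],
    [0,0,0.09],
    [0,0,0],
    [0,0,0]
  ]
}}

```text
time_s: 15.5
position: [0.5654, -0.194, 0.1662]
tcp_rot: [[0.994, -0.113, -0.001], [-0.113, -0.994, 0.0], [-0.001, -0.0, -1.0]]
force: [0.1, 0.5, -2.2]
opening: 0.292
```

```bash
python3 -c "
from tip import *
tip('tip6',8)
plan(566.2,-194.2,166.6,-6)
prof(['tip4','tip5','tip6'])
" | tail -5
python3 -c "
from fit2 import *
for k in(.45,.495,.54): fit(['tip2','tip3','tip4','tip5','tip6'],[62.8,45.2,27.6,10.,float('-6.2')],k)"
```

```text
t 15.9 p [ 565.4 -194.   166.2] yaw -6.56 tilt [-0.0013  0.0004] j [-30.  30.  88.  -0.  62.  67.] F [-0.3  1.1 -0.9] M [ 0.07 -0.04  0.13] open 0.298
slide(now axes) [ 0.8  0.1 -0.4] slide(target axes) [ 0.8  0.1 -0.4] twist [-0.     0.001 -0.01 ]
tip4 bottom@65 291.07 @70 291.68 redsum 6.6 red [-0.   0.2  1.4  4.1  6.7  7.4  5.7  4.8  4.7]
tip5 bottom@65 291.12 @70 291.78 redsum 0.0 red [0.1 0.5 1.2 2.6 3.2 3.5 3.9 4.5 4.8]
tip6 bottom@65 291.11 @70 291.73 redsum 0.0 red [-0.   0.2  1.2  2.8  3.5  3.7  4.   4.3  4.7]
k 0.45 A,s,d0,d1,rb,t [ 28.83   1.08   0.5    4.84 288.61 287.57] contact yaw 50.0 +- 3.1 rms 0.579 compress mm [-0.67  0.25  1.17  2.1   2.94] visible@contact mm 2.32
k 0.495 A,s,d0,d1,rb,t [ 26.19   1.07   0.53   4.84 288.68 287.52] contact yaw 50.5 +- 3.3 rms 0.6 compress mm [-0.65  0.27  1.2   2.12  2.97] visible@contact mm 2.35
k 0.54 A,s,d0,d1,rb,t [ 23.96   1.06   0.55   4.84 288.74 287.45] contact yaw 51.0 +- 3.5 rms 0.623 compress mm [-0.62  0.3   1.23  2.15  3.  ] visible@contact mm 2.39
```

```bash
python3 -c "
from tip import *
A=[np.load('pics/tip%d.npy'%i) for i in range(1,7)]
for n,cs in (('mid',slice(196,200)),('left',slice(192,195)),('right',slice(200,203))):
    print(n)
    for i,a in enumerate(A): print(i+1,np.round(a[284:294,cs].mean((1,2)),1))
    for i,a in enumerate(A): print(i+1,'R-GB',np.round((a[284:294,cs,0]-a[284:294,cs,1:].mean(-1)).mean(1),1))
cv2.imwrite('pics/cmp.png',np.hstack([cv2.convertScaleAbs(cv2.resize(a[281:296,188:208,::-1].astype(np.uint8),(260,195),interpolation=cv2.INTER_CUBIC),alpha=2.7) for a in A[3:]]))
"
```

```text
mid
1 [44.6 43.5 42.2 44.1 51.5 59.8 69.6 75.9 78.5 79. ]
2 [45.4 45.7 46.4 45.9 46.7 50.5 59.2 68.5 75.5 78.8]
3 [46.9 47.  47.6 48.6 47.8 50.5 57.5 65.9 74.1 78.6]
4 [45.8 45.9 47.8 50.  51.  52.5 58.  66.1 74.2 78.3]
5 [45.4 45.6 47.3 50.2 52.7 54.4 58.3 65.6 73.3 77.3]
6 [46.3 46.4 47.8 50.3 52.6 54.3 58.2 65.6 73.7 77.9]
1 R-GB [-0.   2.8  8.7 12.4  9.   5.8  4.7  5.5  5.2  5.2]
2 R-GB [ 0.2  0.5  2.8  8.8 12.6 10.   5.5  4.9  4.7  5.1]
3 R-GB [-0.1  0.5  1.9  6.  11.3 10.9  6.8  4.9  4.8  4.4]
4 R-GB [-0.   0.2  1.4  4.1  6.7  7.4  5.7  4.8  4.7  5.1]
5 R-GB [0.1 0.5 1.2 2.6 3.2 3.5 3.9 4.5 4.8 5.1]
6 R-GB [-0.   0.2  1.2  2.8  3.5  3.7  4.   4.3  4.7  4.9]
left
1 [44.8 45.5 51.2 62.8 72.1 75.8 77.7 78.5 79.  78.7]
2 [44.9 45.7 49.8 59.7 68.8 74.7 77.2 78.5 78.9 79.4]
3 [45.6 46.1 49.1 57.4 67.4 74.8 77.5 79.  80.2 80.2]
4 [45.2 45.4 48.4 55.6 64.8 72.9 76.7 79.  79.7 79.9]
5 [44.7 45.  46.6 52.9 61.7 70.  75.2 77.6 78.5 79.4]
6 [44.5 45.2 46.9 51.5 58.  66.6 73.9 77.5 79.  79.7]
1 R-GB [-0.3  0.   1.5  3.8  5.1  5.1  5.1  5.4  5.5  5.3]
2 R-GB [ 0.  -0.2  1.3  3.5  4.9  5.5  5
[... 208 characters left out ...]
 -0.5  0.4  2.1  3.5  4.6  4.9  5.4  5.5  5.4]
right
1 [46.9 50.9 60.  67.  72.5 74.8 77.6 77.8 78.  77.4]
2 [46.7 50.3 58.  64.3 68.4 71.  73.2 75.9 77.4 78.2]
3 [47.9 50.7 58.5 65.4 69.4 71.5 73.2 75.4 78.  79.4]
4 [47.  48.8 54.5 62.4 67.7 71.2 72.7 75.4 77.4 78.7]
5 [46.4 47.9 52.7 59.9 66.5 69.6 72.  74.2 76.8 77.8]
6 [47.  47.8 50.5 56.6 62.9 68.2 71.8 74.7 77.1 78.1]
1 R-GB [0.1 2.1 5.  5.4 5.7 5.1 4.8 4.9 5.1 5.2]
2 R-GB [-0.3  1.4  3.7  6.7  7.1  5.7  5.1  4.5  4.6  5. ]
3 R-GB [-0.2  1.3  3.1  5.2  6.5  5.4  4.7  4.6  5.1  5. ]
4 R-GB [0.1 1.2 2.4 3.7 5.2 5.1 4.8 4.6 4.8 5.3]
5 R-GB [-0.2  0.8  2.2  3.5  4.2  4.6  4.6  5.   4.8  4.9]
6 R-GB [0.2 0.7 1.8 3.5 4.  4.5 4.7 4.7 4.8 5.1]
```

View pics/cmp.png

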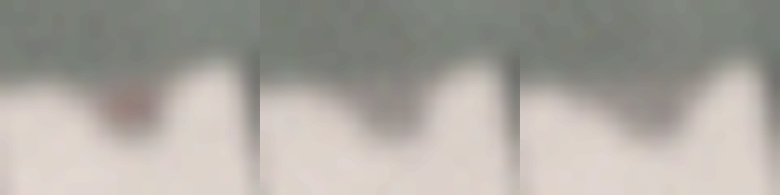

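The barrel keeps sinking at both sides (left-column brightness at row 288: 67→65→62→58) while the pin stays put, so the estimate is about 3.0 mm. I'll turn back within the play and lift.

Emit:
{"method": "carry_out", "body": {
  "grip": [-1,-1,-1,-1,-1,-1],
  "slide": [
    [0.4,0,-0.5],
    [0.3,0,-1],
    [0,0,-2],
    [0,0,-3],
    [0,0,-4],
    [0,0,0]
  ],
  "twist": [
    [0,0,-0.1],
    [0,0,-0.1],
    [0,0,0],
    [0,0,0],
    [0,0,0],
    [0,0,0]
  ]
}}

```text
time_s: 16.5
position: [0.5662, -0.1944, 0.1781]
tcp_rot: [[0.996, 0.087, -0.001], [0.087, -0.996, 0.0], [-0.001, -0.0, -1.0]]
force: [0.6, -0.4, -1.3]
opening: 0.296
```

```bash
python3 -c "
from h import *
plan(566,-194.2,220,3)
"
```

```text
t 16.5 p [ 566.2 -194.4  178.1] yaw 4.98 tilt [-0.0007  0.    ] j [-30.  30.  87.  -0.  63.  55.] F [ 0.6 -0.4 -1.3] M [-0.03  0.05 -0.05] open 0.296
slide(now axes) [ -0.2  -0.2 -41.9] slide(target axes) [ -0.2  -0.2 -41.9] twist [-0.     0.001  0.034]
```

Emit:
{"method": "carry_out", "body": {
  "grip": [-1,-1,-1,-1,-1,-1,-1],
  "slide": [
    [0,0,-6],
    [0,0,-10],
    [0,0,-12],
    [0,0,-10],
    [0,0,-6],
    [0,0,0],
    [0,0,0]
  ],
  "twist": [
    [0,0,0],
    [0,0,0],
    [0,0,0],
    [0,0,0],
    [0,0,0],
    [0,0,0],
    [0,0,0]
  ]
}}

```text
time_s: 17.2
position: [0.5669, -0.1948, 0.2279]
tcp_rot: [[0.996, 0.085, 0.002], [0.085, -0.996, -0.002], [0.002, 0.002, -1.0]]
force: [0.4, -0.0, -1.5]
opening: 0.297
```

Emit:
{"method": "carry_out", "body": {
  "grip": [-1,-1,-1,-1,-1,-1,-1,-1,-1,-1,-1,-1],
  "slide": [
    [0,-15,0],
    [0,-30,0],
    [0,-35,0],
    [0,-35,0],
    [0,-35,0],
    [0,-35,0],
    [0,-35,0],
    [0,-35,0],
    [0,-35,0],
    [0,-25,0],
    [0,0,0],
    [0,0,0]
  ],
  "twist": [
    [0,0,0],
    [0,0,0],
    [0,0,0],
    [0,0,0],
    [0,0,0],
    [0,0,0],
    [0,0,0],
    [0,0,0],
    [0,0,0],
    [0,0,0],
    [0,0,0],
    [0,0,0]
  ]
}}

```text
time_s: 18.4
position: [0.5292, 0.1411, 0.2215]
tcp_rot: [[0.996, 0.086, -0.014], [0.086, -0.996, 0.005], [-0.013, -0.006, -1.0]]
force: [0.6, -0.3, -1.0]
opening: 0.299
```

```bash
python3 -c "
from tip import *
tip('tip7',8)
plan(539,138,180,5)
prof(['tip5','tip6','tip7'])
A=[np.load('pics/tip%d.npy'%i) for i in (4,5,6,7)]
for n,cs in (('left',slice(192,195)),('right',slice(200,203))):
    for i,a in enumerate(A): print(i+4,np.round(a[284:294,cs].mean((1,2)),1))
s=cap('scene','s8.png');
P=pts(s); v,u=np.mgrid[0:480,0:640]
w=(u>165)&(u<225)&(v>225)&(v<290)
for lo,hi in((.110,.125),(.126,.15)):
    pass
z=P[...,2]; S0=dict(np.load('pics/scene0.npz')); P0=pts(S0)
for c,PP in((S0,P0),(s,P)):
    for lo,hi in((.112,.133),(.130,.15)):
        m=w&(PP[...,2]>lo)&(PP[...,2]<hi); q=PP[m]*1000; print(m.sum(),'zmed',np.median(q[:,2]),q[:,2].max(),cv2.minAreaRect(q[:,:2].astype(np.float32)))
cv2.imwrite('pics/z8.png',cv2.convertScaleAbs(cv2.resize(s['color'][100:340,140:460,::-1],(800,600),interpolation=cv2.INTER_CUBIC),alpha=1.7))
" | tail -18
```

```text
295  77/ 72  76/ 71  77/ 72  76/ 71  76/ 71  75/ 70  75/ 71  75/ 71  76/ 71  75/ 70  75/ 70  75/ 70
t 18.8 p [530.5 139.3 221.9] yaw 4.71 tilt [-0.0124  0.0056] j [ 3. 23. 91.  0. 67. 88.] F [-0.4  0.9 -0.8] M [-0.01  0.03  0.02] open 0.296
slide(now axes) [ 8.8  2.2 41.8] slide(target axes) [ 8.3  2.  41.9] twist [-0.007  0.012 -0.005]
tip5 bottom@65 291.12 @70 291.78 redsum 0.0 red [0.1 0.5 1.2 2.6 3.2 3.5 3.9 4.5 4.8]
tip6 bottom@65 291.11 @70 291.73 redsum 0.0 red [-0.   0.2  1.2  2.8  3.5  3.7  4.   4.3  4.7]
tip7 bottom@65 291.83 @70 292.94 redsum 0.0 red [-0.2  0.2  1.1  2.3  2.8  3.4  3.6  4.   4.4]
4 [45.2 45.4 48.4 55.6 64.8 72.9 76.7 79.  79.7 79.9]
5 [44.7 45.  46.6 52.9 61.7 70.  75.2 77.6 78.5 79.4]
6 [44.5 45.2 46.9 51.5 58.  66.6 73.9 77.5 79.  79.7]
7 [42.9 42.7 43.  47.  53.1 61.4 67.6 71.3 72.9 73.3]
4 [47.  48.8 54.5 62.4 67.7 71.2 72.7 75.4 77.4 78.7]
5 [46.4 47.9 52.7 59.9 66.5 69.6 72.  74.2 76.8 77.8]
6 [47.  47.8 50.5 56.6 62.9 68.2 71.8 74.7 77.1 78.1]
7 [42.1 43.3 46.7 51.7 57.8 62.8 65.8 69.2 70.9 71.9]
696 zmed 125.58236924625088 132.95713771280427 ((542.490234375, -194.98385620117188), (46.60992431640625, 113.22532653808594), 89.85350799560547)
88 zmed 137.68911778870813 142.57448412708862 ((566.6592407226562, -195.3811492919922), (21.92687225341797, 6.2819318771362305), 32.220149993896484)
657 zmed 120.39414754372879 132.86552355017778 ((540.9552612304688, -195.27796936035156), (46.08089828491211, 110.64605712890625), 89.77729797363281)
65 zmed 133.39358785047196 136.9613441158104 ((566.8612670898438, -195.25514221191406), (6.720684051513672, 19.62409210205078), 10.758759498596191)
```

View pics/z8.png

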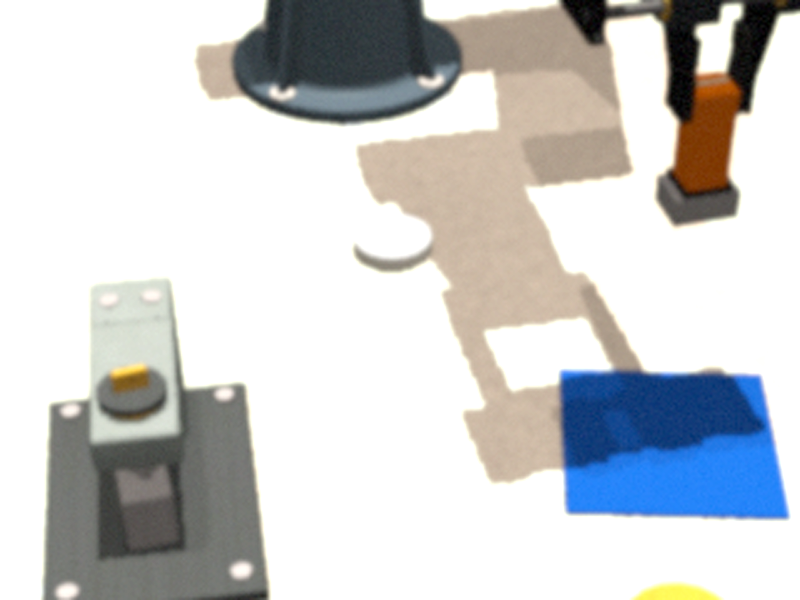

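Emit:
{"method": "carry_out", "body": {
  "grip": [-1,-1,-1,-1,-1,-1,-1,-1,-1],
  "slide": [
    [8.3,2,10],
    [0,0,20],
    [0,0,25],
    [0,0,25],
    [0,0,20],
    [0,0,15],
    [0,0,10],
    [0,0,0],
    [0,0,0]
  ],
  "twist": [
    [-0.007,0.012,-0.005],
    [0,0,0],
    [0,0,0],
    [0,0,0],
    [0,0,0],
    [0,0,0],
    [0,0,0],
    [0,0,0],
    [0,0,0]
  ]
}}

```text
time_s: 19.75
position: [0.5443, 0.1349, 0.0947]
tcp_rot: [[0.997, 0.081, 0.008], [0.081, -0.997, -0.0], [0.008, 0.001, -1.0]]
force: [1.0, -0.0, -1.7]
opening: 0.296
```

```bash
python3 -c "
from h import *
plan(539,138,60,5)"
```

```text
t 19.75 p [544.3 134.9  94.7] yaw 4.67 tilt [ 0.0084 -0.0002] j [ 3. 33. 97. -0. 49. 88.] F [ 1.  -0.  -1.7] M [0.07 0.01 0.01] open 0.296
slide(now axes) [-5.3 -3.6 34.7] slide(target axes) [-5.  -3.6 34.7] twist [ 0.001 -0.008 -0.006]
```

Emit:
{"method": "carry_out", "body": {
  "grip": [-1,-1,-1,-1,-1,-1,-1],
  "slide": [
    [-5,-3.6,5],
    [0,0,10],
    [0,0,10],
    [0,0,7],
    [0,0,4],
    [0,0,0],
    [0,0,0]
  ],
  "twist": [
    [0.001,-0.008,-0.006],
    [0,0,0],
    [0,0,0],
    [0,0,0],
    [0,0,0],
    [0,0,0],
    [0,0,0]
  ]
}}

```text
time_s: 20.45
position: [0.5405, 0.1386, 0.0577]
tcp_rot: [[0.996, 0.088, 0.004], [0.088, -0.996, 0.0], [0.004, -0.0, -1.0]]
force: [0.8, -0.0, -1.0]
opening: 0.296
```

```bash
python3 -c "
from h import *
plan(539,138,47,5)"
```

```text
t 20.45 p [540.5 138.6  57.7] yaw 5.06 tilt [0.0043 0.0004] j [ 3. 37. 99.  0. 44. 88.] F [ 0.8 -0.  -1. ] M [0.01 0.01 0.02] open 0.296
slide(now axes) [-1.6  0.5 10.7] slide(target axes) [-1.6  0.5 10.7] twist [-0.    -0.004  0.001]
```

Emit:
{"method": "carry_out", "body": {
  "grip": [-1,-1,-1,-1,-1,-1,-1],
  "slide": [
    [-1,0,3],
    [0,0,3],
    [0,0,2],
    [0,0,1.2],
    [0,0,0.8],
    [0,0,0],
    [0,0,0]
  ],
  "twist": [
    [0,-0.004,0],
    [0,0,0],
    [0,0,0],
    [0,0,0],
    [0,0,0],
    [0,0,0],
    [0,0,0]
  ]
}}

```text
time_s: 21.15
position: [0.5403, 0.1385, 0.0476]
tcp_rot: [[0.996, 0.088, 0.002], [0.088, -0.996, 0.0], [0.002, 0.0, -1.0]]
force: [0.3, -0.4, -0.9]
opening: 0.297
```

```bash
python3 -c "
from h import *
plan(539,138,47,5)
s=cap('scene','s9.png')
cv2.imwrite('pics/z9.png',cv2.convertScaleAbs(cv2.resize(s['color'][200:320,340:500,::-1],(800,600),interpolation=cv2.INTER_CUBIC),alpha=1.7))"
```

```text
t 21.15 p [540.3 138.5  47.6] yaw 5.05 tilt [0.0019 0.0001] j [ 3. 38. 99.  0. 43. 88.] F [ 0.3 -0.4 -0.9] M [ 0.09  0.02 -0.02] open 0.297
slide(now axes) [-1.3  0.4  0.6] slide(target axes) [-1.3  0.4  0.6] twist [ 0.    -0.002  0.001]
```

View pics/z9.png

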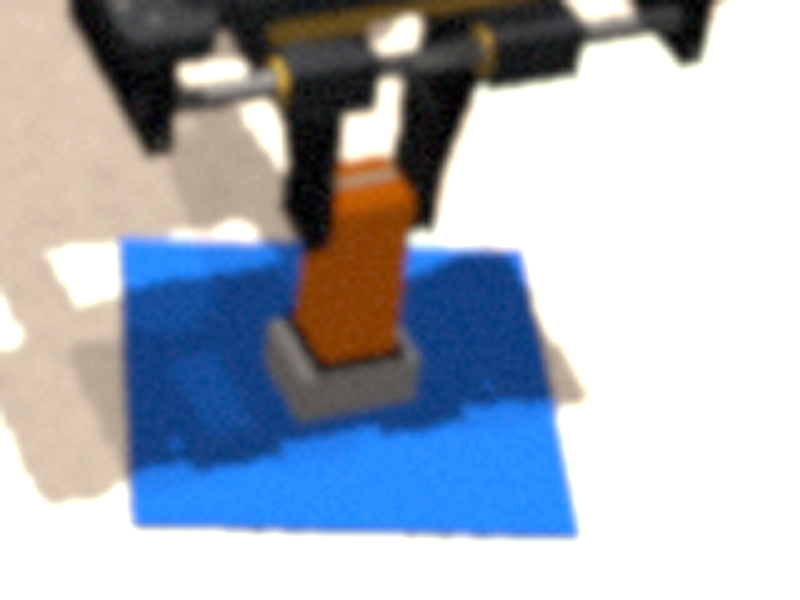

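The driver is upright in the mat's middle (socket about scene (408,275)), within about 1 mm of contact. I'll settle it and open.

Emit:
{"method": "carry_out", "body": {
  "grip": [-1,-1,-1,-1],
  "slide": [
    [0,0,0.7],
    [0,0,0.7],
    [0,0,0],
    [0,0,0]
  ],
  "twist": [
    [0,-0.002,0],
    [0,0,0],
    [0,0,0],
    [0,0,0]
  ]
}}

```text
time_s: 21.6
position: [0.5408, 0.1386, 0.0469]
tcp_rot: [[0.996, 0.088, 0.001], [0.088, -0.996, 0.0], [0.001, 0.0, -1.0]]
force: [-0.5, 0.1, -1.9]
opening: 0.295
```

Emit:
{"method": "carry_out", "body": {
  "grip": [-0.3,-0.3,0,1,1,1,1,1,1],
  "slide": [
    [0,0,0],
    [0,0,0],
    [0,0,0],
    [0,0,0],
    [0,0,0],
    [0,0,0],
    [0,0,0],
    [0,0,0],
    [0,0,0]
  ],
  "twist": [
    [0,0,0],
    [0,0,0],
    [0,0,0],
    [0,0,0],
    [0,0,0],
    [0,0,0],
    [0,0,0],
    [0,0,0],
    [0,0,0]
  ]
}}

```text
time_s: 22.5
position: [0.5414, 0.1386, 0.0471]
tcp_rot: [[0.996, 0.088, 0.002], [0.088, -0.996, 0.0], [0.002, 0.0, -1.0]]
force: [0.2, 0.4, 0.0]
opening: 0.903
```

```bash
python3 -c "
from h import *
plan(539,138,220,5)"
```

```text
t 22.5 p [541.4 138.6  47.1] yaw 5.05 tilt [0.0023 0.0001] j [ 3. 38. 99. -0. 43. 88.] F [0.2 0.4 0. ] M [0.03 0.03 0.  ] open 0.903
slide(now axes) [  -2.     0.4 -172.9] slide(target axes) [  -2.4    0.4 -172.9] twist [ 0.    -0.002  0.001]
```

Lift off, then move aside to −x so both cameras can see.

Emit:
{"method": "carry_out", "body": {
  "grip": [1,1,1,1,1,1,1,1,1,1,1,1],
  "slide": [
    [0,0,-8],
    [0,0,-15],
    [0,0,-25],
    [0,0,-30],
    [0,0,-30],
    [0,0,-30],
    [0,0,-25],
    [0,0,-15],
    [0,-20,0],
    [0,-40,0],
    [0,-40,0],
    [0,0,0]
  ],
  "twist": [
    [0,0,0],
    [0,0,0],
    [0,0,0],
    [0,0,0],
    [0,0,0],
    [0,0,0],
    [0,0,0],
    [0,0,0],
    [0,0,0],
    [0,0,0],
    [0,0,0],
    [0,0,0]
  ]
}}

```text
time_s: 23.7
position: [0.5327, 0.24, 0.2403]
tcp_rot: [[0.996, 0.084, 0.009], [0.084, -0.996, 0.002], [0.009, -0.001, -1.0]]
force: [0.2, -0.3, -0.1]
opening: 1.001
```

Emit:
{"method": "carry_out", "body": {
  "grip": [1,1,1,1,1,1,1],
  "slide": [
    [0,-40,0],
    [0,-40,0],
    [0,-40,0],
    [0,-40,0],
    [0,-20,0],
    [0,0,0],
    [0,0,0]
  ],
  "twist": [
    [0,0,0],
    [0,0,0],
    [0,0,0],
    [0,0,0],
    [0,0,0],
    [0,0,0],
    [0,0,0]
  ]
}}

```text
time_s: 24.4
position: [0.5174, 0.4213, 0.2425]
tcp_rot: [[0.997, 0.083, 0.011], [0.083, -0.997, -0.003], [0.011, 0.003, -1.0]]
force: [-0.0, -0.4, -0.2]
opening: 1.0
```

```bash
python3 -c "
from tip import *
tip('tip8',8)
prof(['tip6','tip8'])
s=cap('scene','s10.png');t=cap('top','t10.png')
S0=dict(np.load('pics/scene0.npz'));T0=dict(np.load('pics/top0.npz'))
v,u=np.mgrid[0:480,0:640]
for n,c,b in(('s0',S0,(165,225,225,290)),('s',s,(165,225,225,290)),('t0',T0,(425,470,215,270)),('t',t,(425,470,215,270))):
    P=pts(c)*1000; w=(u>b[0])&(u<b[1])&(v>b[2])&(v<b[3]); r=np.hypot(P[...,0]-566,P[...,1]+194.3)
    ring=w&(r<17)&(r>11.5)&(P[...,2]>115); q=P[ring]; zf=np.median(q[:,2])
    tab=P[w&(r<14)&(P[...,2]>zf+6)]; d=tab[:,:2]-tab[:,:2].mean(0); U,S_,V=np.linalg.svd(d,full_matrices=False)
    hsv=cv2.cvtColor(c['color'],cv2.COLOR_RGB2HSV); 
    print(n,'flange z',round(zf,2),len(q),'tab ang',round(np.degrees(np.arctan2(V[0,1],V[0,0]))%180,1),len(tab),cv2.minAreaRect(tab[:,:2].astype(np.float32)))
plan(539,138,220,5)
Z=lambda c,x,y,w,h:cv2.resize(c['color'][y:y+h,x:x+w,::-1],(400,300),interpolation=cv2.INTER_CUBIC)
cv2.imwrite('pics/z10.png',cv2.convertScaleAbs(np.vstack([np.hstack([Z(s,340,210,120,90),Z(t,200,195,120,90)]),np.hstack([Z(s,140,220,120,120*3//4),Z(t,410,215,80,60)])]),alpha=1.7))
" | tail -8
```

```text
tip6 bottom@65 291.11 @70 291.73 redsum 0.0 red [-0.   0.2  1.2  2.8  3.5  3.7  4.   4.3  4.7]
tip8 bottom@65 293.23 @70 558.0 redsum 0.0 red [-0.1  0.3  0.9  2.3  2.7  3.1  3.4  3.7  4.2]
s0 flange z 127.05 140 tab ang 39.1 70 ((566.6474609375, -195.4198455810547), (21.97954559326172, 5.663479804992676), 34.260040283203125)
s flange z 121.19 123 tab ang 98.6 86 ((566.7862548828125, -195.3165283203125), (6.546865940093994, 19.687637329101562), 11.369321823120117)
t0 flange z 126.67 176 tab ang 34.1 52 ((565.128662109375, -193.51651000976562), (19.490217208862305, 5.183220863342285), 33.40648651123047)
t flange z 120.58 171 tab ang 98.7 45 ((564.5150146484375, -192.9381561279297), (4.868824005126953, 19.90220069885254), 7.751975059509277)
t 24.9 p [517.8 421.6 242.7] yaw 4.67 tilt [ 0.0116 -0.0013] j [ 30.  31.  73.  -0.  75. 115.] F [-0.2  0.1 -0.6] M [ 0.02  0.02 -0.04] open 1.0
slide(now axes) [ -2.2 284.3  23.3] slide(target axes) [ -3.6 284.4  22.7] twist [ 0.002 -0.011 -0.006]
```

View pics/z10.png

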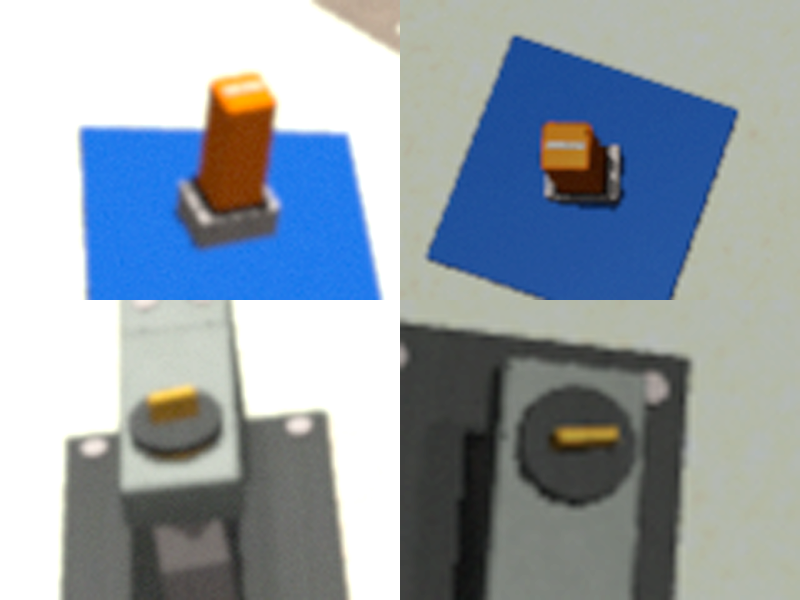

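```bash
python3 -c "
from h import *
a=cv2.cvtColor(np.load('pics/scene0.npz')['color'],cv2.COLOR_RGB2GRAY)[294:324,180:222].astype(np.float32);b=cv2.cvtColor(np.load('pics/s10.npz')['color'],cv2.COLOR_RGB2GRAY)[294:324,180:222].astype(np.float32)
print('block shift px',cv2.phaseCorrelate(a,b,cv2.createHanningWindow(a.shape[::-1],cv2.CV_32F)))
print(bot.hand_in())"
```

```text
block shift px ((0.5374259300853126, 0.08251432115454449), 1.009429213559186)
the job is handed in; nothing more can be done
None
```

I turned the stop screw down until its tip drags on the setting block. By my estimate the tip is pushed about 3.0 mm into the barrel (uncertainty about 0.3 mm), which is the half-band target. The job is handed in, and the verdict isn't reported.

- **Tip on the block:** I turned the screw clockwise in steps. The tip's lower edge stopped moving after about 3 mm of travel, which is where it met the block. The screw then went about 1 rad further, so about 3 mm more.
- **Total travel:** Two checks agree on about 6.0 mm. The tab turned about 115°, which is 6.05 mm on this thread. The flange dropped 5.9 mm in one camera and 6.1 mm in the other.
- **Driver:** It stands upright in the middle of the blue mat, seen in both cameras. The gripper is open and well clear of everything.
- **Red band not checked directly:** The scene camera lost sight of the red band at about 2 mm pushed in, I think because the barrel's rim hides it from that angle. The 3 mm figure therefore comes from the point of contact and the turn angle.
- **Setting block:** A before-and-after image comparison gave a shift of about 0.5 pixel sideways (0.6 mm or so) and 0.1 pixel vertically. I put that down to changed shadows, but I can't rule out a tiny movement. I saw no displacement in the pictures.

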